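# Tighten the pocketed clamp screw with a box wrench

### The job

Take the box wrench with the red grip off its wooden rest and use it to tighten the square-headed clamp screw on the blue sloping work-holder: turn it clockwise, seen looking at the screw head, until it comes up firmly against its stop. The guard round the screw leaves the wrench only a short swing, so lift it off, swing it back and reseat it on the square for each stroke; turn the screw only with the wrench, not with the gripper's fingers. Finally lay the wrench back on its rest as it was and let go, leaving the tin, the pliers and the bottle where they stand.

Things in the scene. Friction and masses are not known exactly. Their poses are not given: they have to be found in the camera images.
- wrench: Loose steel box wrench, 0.17 kg, 193 mm long. Origin: bore axis, at the underside; x along the handle, z up through the bore; same either way up. Ring 55 mm across, 14 mm thick, open right through. Eight-point bore, 31.8 mm across flats: fits the screw every 45 degrees, handle square to a side of the head or in line with a corner. Steel shank 14 mm wide, 10 mm thick, to x = 85 mm.
- wrench_grip (a point): Middle of the wrench's red grip, the place to hold it: 115 mm from the bore axis along x, 7 mm above the underside. Axes as the wrench's. The grip is 18 mm wide (y), 14 mm thick (z) and runs from x = 85 to 165 mm.
- wrench_rest: Fixed wooden rest. Origin on the worktop under the resting bore; x as the resting handle, z up. Ring block 60 x 58 mm, top 30 mm up. Block at x = 52 to 72 mm with a notch for the shank, floor 31.5 mm up, cheeks 26 mm apart up to 42.5 mm. The grip overhangs an 8 mm base board 64 mm wide, to x = 178 mm. The wrench at home: its origin at (0, 0, 30 mm) here, handle along x.
- work_holder: Fixed blue work-holder, 155 x 120 mm. Origin on the worktop; z up, -x its low front (jaws, brass blank), +x its high back. Round sloping face 86 mm across, centre at (-10, 0, 62) mm; its normal, the screw's axis, leans 30 degrees towards -x: direction (-0.5, 0, 0.866); uphill is (0.866, 0, 0.5). Nothing of it stands beneath the handle beyond 50 mm from the axis.
- guard_gap (a point): Centre of the opening in the C-shaped guard: on the face, 38 mm uphill of the screw axis; axes as the holder's. The guard stands 20 mm up from the face, inner radius 33, outer 43 mm, open 45 degrees to either side of uphill. The seated wrench lies flat on the face, handle out through the gap, and swings about 32 degrees to either side of uphill before its shank meets the guard.
- screw_top (a point): Square screw head. Origin: centre of its top, on the axis, 16 mm above the face. z: the axis, out of the head; x: square to one side, turning with the screw, uphill when joint clamp_screw reads 0 (red line on top, from the centre towards x). 30 mm square, straight to 11 mm above the face, tapered above that to 24 mm square at the top. It only turns; it does not sink.
- clamp_screw (a joint): Turn of the screw, rad, growing clockwise (looking down on the head). Starts between 0 and 0.35, stops dead at 1.65. Turns stiffly (0.8 N m of friction), stays where it is left; at the stop the resistance rises sharply. 18 N square to the handle at the middle of the red grip is plenty. As it turns, the front steel jaw closes on the brass blank by up to 5 mm.
- solder_tin: White round tin, 49 mm across, 20 mm high, standing loose; origin centre of underside. To be left alone.
- blue_pliers: Pliers with blue handles, 126 x 46 x 10 mm, lying loose; origin centre of underside. To be left alone.
- flux_bottle: Amber bottle with a dark cap, 39 mm across, 82 mm high, standing loose; origin centre of underside. To be left alone.
Mind the look-alikes: they are no part of the job. There is more than one size of the wrench; the job needs the larger.

How it is judged (in metres and radians):
On the way:
1. the clamp screw is turned to its stop with the wrench on its head (value of joint clamp_screw above 1.58 rad and distance between wrench and screw_top below 0.025 m), for 0.1 s.
At the end, for the whole second after the job is handed in: The clamp screw stands at its stop (joint above 1.58 of 1.65 rad), and the wrench lies at rest flat on its wooden rest, ring within 20 mm of its home, the middle of its grip within 35 mm of the rest's x axis on the handle side, level within 0.12 rad (value of joint clamp_screw above 1.58 rad and z of wrench in the frame of wrench_rest between 0.024 and 0.038 m and horizontal distance between wrench and wrench_rest below 0.02 m and angle between wrench's own z axis and vertical below 0.12 rad and linear speed of wrench below 0.02 m/s and x of wrench_grip in the frame of wrench_rest above 0.09 m and y of wrench_grip in the frame of wrench_rest between -0.035 and 0.035 m); the robot touches nothing.
It fails at once if the screw is touched with the gripper's fingers (contact force between the fingers and clamp_screw_c0 above 1 N).
It fails at once if the tin is shifted by more than 20 mm (distance of solder_tin from where it was at the start of the episode above 0.02 m).
It fails at once if the pliers are shifted by more than 20 mm (distance of blue_pliers from where it was at the start of the episode above 0.02 m).
It fails at once if the bottle is shifted by more than 20 mm (distance of flux_bottle from where it was at the start of the episode above 0.02 m).
It also fails if it takes over 67 s, if anything falls off the work surface, if the arm or the gripper's body presses on something with over 40 N, if the wrist force passes 120 N, or if a joint passes its speed limit or range.

### The arm

A 6-joint arm with a two-finger parallel gripper is mounted at the origin on a cart in front of the work surface, level with it; the furniture and walls round the work are solid. World frame = base frame: x ahead of the robot, y to its left, z up, the work surface at z = 0. Lengths are in m, angles in degrees, forces in N, time in s.
With the tool pointing down it reaches from about 0.3 to 0.875 m from the base axis. Payload 6.4 kg.
Tool frame: the origin (TCP) lies at the very end of the fingers, on their centre line; the grasp point (between the pads) lies 19 mm behind it (manip.tcp_to_grasp is the distance from the TCP to the grasp point, in m); z points along the fingers, y is the line along which they close (so a half turn about z gives the same grasp; the last joint's range is limited). The gripper opens to 85 mm and grips with 20 to 120 N. Pads are 22 mm wide; open, the fingers measure 114 mm over their backs; the gripper's body (76 mm by 85 mm) begins 54 mm behind the grasp point. The pads swing forward as they close: fully open they stand 13 mm farther back than shut.
Start: joints at [-82.237, 10.359, 92.074, -0, 77.567, -11.82], TCP at [0.193, -0.542, 0.231] pointing down, gripper open.
Joint ranges: [-171.53, 171.53], [-51.25, 118.39], [17.06, 147.69], [-65.23, 245.23], [0, 150.52], [-178.68, 178.68]. Speed limits (degrees/s): [147.25, 147.25, 172.46, 180, 180, 180].

### API

Orientations are given as [roll, pitch, yaw] about the fixed x, y, z axes, in that order (R = Rz(yaw) Ry(pitch) Rx(roll)).
In Python, from station import manip, viewer, nets gives the robot as it stands.
- The arm moves only by the tool send_rows, never from a script. Its argument "rows" is a list of rows, each a list of 3 entries, a list of its own where there are three numbers: the closure, from 0 (fully open) to 1 (shut), then the shift along the world's x, y, z in m, then the turn, a rotation vector about the world's x, y, z in rad. In form: [[gripper, [x, y, z], [wx, wy, wz]], ...]. A call has 1 to 12 rows; each row is the pose to reach, as a shift and turn from the pose commanded when the call began; what a row does not reach only later rows make up. A row lasts 1/12 s, in which the tool goes at most 41.7 mm and 7.16 degrees, less where a joint would pass 70% of its speed; a pose out of reach is approached as far as the arm can. A call with a gripper value outside its range is refused whole. The fingers move at their own pace and stop on an object; the grip force is fixed at half the most. Time passes only in rows, so rows that repeat a pose let the fingers close. It gives the time, the measured TCP pose, the force, the opening and the grip force at its end, in the units of the state.
- manip.observe(): the state, without advancing time (a new reading comes with each control period).
- viewer.get_image(name): name is "side" or "top" or "wrist"; returns a dict with "pixels" (400x640x3 uint8, red, green, blue), "camera_matrix" (3x3 intrinsics, pixels), "cam_to_world" (4x4, takes a point from camera to world coordinates); the wrist camera has in their place "T_tool_cam" (4x4, takes a point from camera to tool coordinates, whose origin is the TCP and whose axes are the flange's). Camera axes: x right, y up, looking along -z (the intrinsics and any distortion apply to the point x, -y, -z); pixel columns grow to the right and rows downward; lengths in m; the calibration is good to about 2 mm. The wrist camera is an equidistant fisheye: a pixel r from the principal point sees the ray r / f radians off the axis. A picture is of the moment at which its call begins: read the wrist's pose just before it. There is no depth.
- manip.sign_off(): hands the job in; it is judged then, once.
Trained networks look in a picture, given as the dict that the camera call returned (one of the last four; its "shot" number tells which), for a name from the list of things; names that differ only in an ending like _2 or _b are one class to them, and where a whole thing is asked for, a point or a joint stands for the part that bears it (a point fixed in the world has none). Each returns a list of dicts, best first, with "conf" (0 to 1); they miss things now and then, are a little off and sometimes report something else, mostly with a low value. They report only what shows in the picture. A call takes as long as a camera call. They do not tell look-alikes from the thing itself.
- nets.look_for(picture, thing): "bbox" ([left, top, right, bottom] in pixels, round what is visible of it).
The state is a dict: "time": time; "joint_positions": joint angles; "joint_velocities": joint speeds; "tau": joint torques, N m; "tool_pos": TCP position; "tool_rot": TCP orientation; "force": force on the tool from outside, world axes, zero at the start; "wrist_torque": the same for the moment, N m; "finger_gap": opening from 0.0 (shut) to 1.0 (fully open); "grasp_force": force on a finger pad.
Only numpy, scipy, OpenCV 4.12 (cv2) and the standard library are available. Lean on these libraries where they do the work, as an engineer would, in place of code of your own. Each camera call takes 0.05 s, during which the arm holds its last target. There are 200 camera calls.

## Working session

There is one attempt and no reset: what is moved stays moved. The work goes in short steps, Python scripts to look and compute and a tool call to move; the robot and the scene stay as the last step left them, time stands still between calls to the robot, and variables do not carry over. Pictures are saved under pics/ and viewed, at most 10 in all, crops included, and the job is handed in when it is done.

Besides the shell and the picture viewer there is one more tool, called after "Emit:" as name([rows], argument=value, ...), one row to a line, values as JSON. send_rows: Moves the arm, as the interface text tells. Its arguments: {"type":"object","properties":{"rows":{"type":"array"}},"required":["rows"]}

```bash
mkdir -p pics; ls; python3 - <<'E'
from station import manip, viewer, nets
import cv2,numpy as np
print(manip.observe())
ims={}
for n in("top","side"):
    p=viewer.get_image(n);ims[n]=p
    np.savez(f"{n}0.npz",px=p["pixels"],K=p["camera_matrix"],T=p["cam_to_world"])
    print(n,p["camera_matrix"].tolist(),np.round(p["cam_to_world"],4).tolist())
    for t in("wrench","wrench_rest","work_holder","screw_top","solder_tin","blue_pliers","flux_bottle"):
        print(t,[(np.round(d["bbox"]).tolist(),round(d["conf"],2)) for d in nets.look_for(p,t)][:4])
cv2.imwrite("pics/a.png",np.vstack([ims["top"]["pixels"],ims["side"]["pixels"]])[:,:,::-1][:, :])
for n in ims: cv2.imwrite(f"pics/{n}0.png",ims[n]["pixels"][:,:,::-1])
E
```

```text
pics
{'time': 0.0, 'joint_positions': array([-8.22370332e+01,  1.04001724e+01,  9.21312251e+01, -1.64804770e-03,
        7.75671521e+01, -1.18184796e+01]), 'joint_velocities': array([ 0.00444656, -0.02646732,  0.03736933,  0.09131241, -0.06320167,
       -0.09069464]), 'tau': array([ 1.18860789e-03, -4.44870150e+01, -3.51336873e+01, -2.39319079e-04,
        9.02891537e-03,  1.93218335e-05]), 'tool_pos': array([ 0.19265729, -0.54118469,  0.23040467]), 'tool_rot': array([-1.79903210e+02, -1.86094237e-02,  1.95817869e+01]), 'force': array([-0.20408662, -0.0021281 ,  0.63700991]), 'wrist_torque': array([0.00496288, 0.0291553 , 0.0003926 ]), 'grasp_force': 0.0, 'finger_gap': 0.9996946796950924}
top [[432.9944782790089, 0.0, 321.224470094856], [0.0, 432.9944782790089, 202.5313291130649], [0.0, 0.0, 1.0]] [[-0.0165, 0.9936, -0.1117, 0.403], [-0.9999, -0.0164, 0.0022, -0.2167], [0.0004, 0.1117, 0.9937, 1.066], [0.0, 0.0, 0.0, 1.0]]
wrench [([197.0, 200.0, 281.0, 226.0], 0.9), ([416.0, 291.0, 475.0, 307.0], 0.9)]
wrench_rest [([192.0, 202.0, 285.0, 241.0], 0.82)]
work_holder [([325.0, 192.0, 
[... 193 characters left out ...]
1)]
blue_pliers [([316.0, 273.0, 357.0, 317.0], 0.64)]
flux_bottle [([325.0, 109.0, 344.0, 131.0], 0.75)]
side [[462.6407253416925, 0.0, 321.49765052346027], [0.0, 462.6407253416925, 204.27710031752903], [0.0, 0.0, 1.0]] [[0.9649, 0.1372, -0.2239, 0.2508], [-0.2621, 0.5535, -0.7906, -1.1894], [0.0155, 0.8215, 0.57, 0.7639], [0.0, 0.0, 0.0, 1.0]]
wrench [([232.0, 294.0, 254.0, 351.0], 0.75), ([277.0, 162.0, 310.0, 195.0], 0.74)]
wrench_rest [([272.0, 168.0, 313.0, 210.0], 0.85)]
work_holder [([268.0, 214.0, 342.0, 275.0], 0.85), ([218.0, 235.0, 266.0, 255.0], 0.69)]
screw_top []
solder_tin [([356.0, 205.0, 372.0, 221.0], 0.57)]
blue_pliers []
flux_bottle [([389.0, 194.0, 403.0, 222.0], 0.62)]
```

```bash
python3 - <<'E'
import cv2,numpy as np
a=cv2.imread("pics/top0.png")[90:330,170:490]; b=cv2.imread("pics/side0.png")[130:370,180:500]
cv2.imwrite("pics/tc.png",cv2.resize(a,None,fx=2.5,fy=2.5,interpolation=cv2.INTER_CUBIC))
cv2.imwrite("pics/sc.png",cv2.resize(b,None,fx=2.5,fy=2.5,interpolation=cv2.INTER_CUBIC))
E
```

```text
(no output)
```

View pics/tc.png

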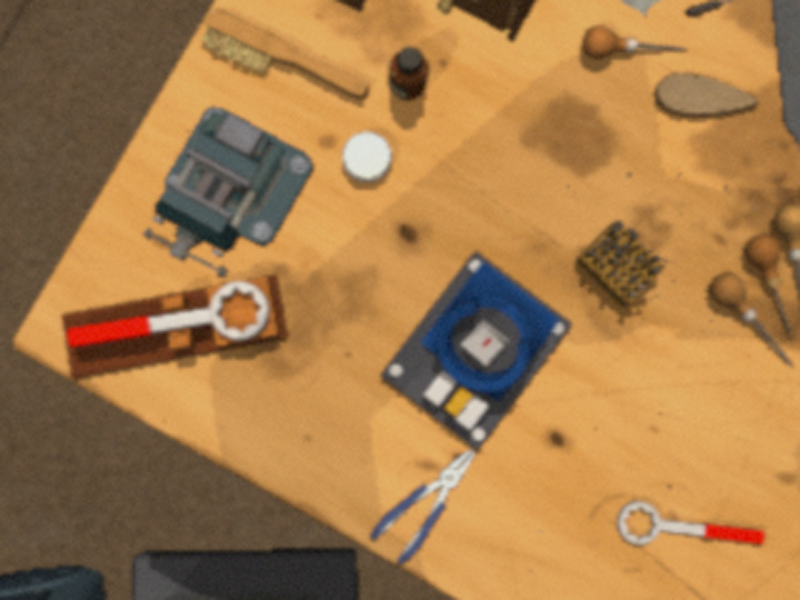

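View pics/sc.png

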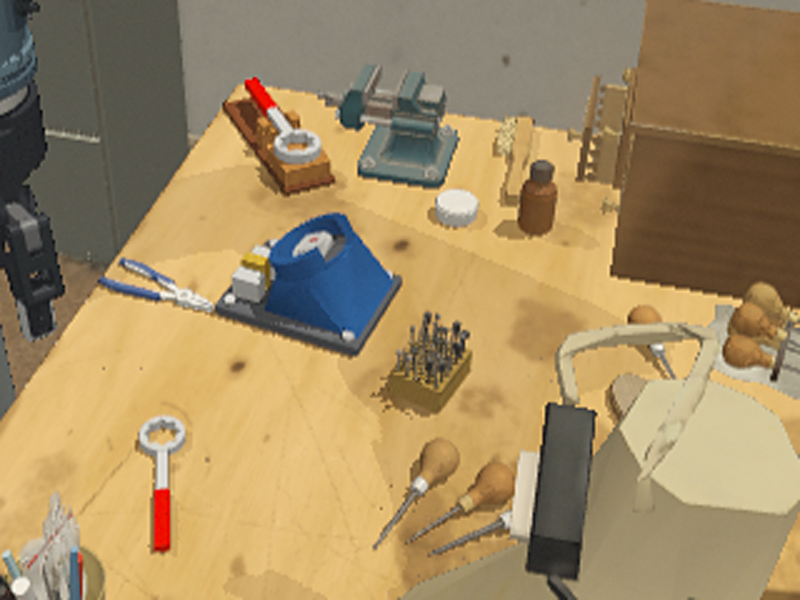

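The top crop shows two box wrenches. The larger has its ring at crop (239,310) and lies on the wooden rest, handle towards +y. The smaller lies loose at crop (640,523). The one on the rest is the one meant. The holder has its jaws at crop (455,402), its screw head at (485,342), and bolts at (475,265), (560,328), (478,435) and (395,370).

```bash
cat > h.py <<'E'
import numpy as np,cv2
from scipy.spatial.transform import Rotation as R
def ray(K,T,uv,z):
    d=T[:3,:3]@np.array([(uv[0]-K[0,2])/K[0,0],-(uv[1]-K[1,2])/K[1,1],-1.]);o=T[:3,3]
    return o+d*(z-o[2])/d[2]
def proj(K,T,P):
    c=T[:3,:3].T@(np.asarray(P)-T[:3,3]);return np.array([K[0,2]+K[0,0]*c[0]/-c[2],K[1,2]+K[1,1]*c[1]/c[2]])
E
python3 - <<'E'
from h import *
d=np.load("top0.npz");K,T,px=d["K"],d["T"],d["px"].astype(int)
s=np.load("side0.npz")
f=lambda u,v:((u+.5)/2.5-.5+170,(v+.5)/2.5-.5+90)
ring=ray(K,T,f(239,310),.044)
m=(px[...,0]>180)&(px[...,1]<70)&(px[...,2]<70); m[:,350:]=0
v,u=np.nonzero(m);print(len(u),u.min(),u.max())
g=ray(K,T,(u.mean(),v.mean()),.044)
print("ring",ring,"grip",g,np.linalg.norm(g-ring),"yaw",np.degrees(np.arctan2(*(g-ring)[1::-1])))
b=np.array([ray(K,T,f(*p),.012) for p in[(475,265),(560,328),(478,435),(395,370)]])
print(b.round(4).tolist(),b.mean(0),[np.linalg.norm(b[i]-b[i-1]).round(4) for i in range(4)])
for i,j in((3,0),(2,1)):e=b[j]-b[i];print(np.degrees(np.arctan2(e[1],e[0])))
for i,j in((1,0),(2,3)):e=b[j]-b[i];print(np.degrees(np.arctan2(e[1],e[0]))-90)
print("screw",ray(K,T,f(485,342),.076))
for n,p in(("ring",ring),("g",g),("screw",ray(K,T,f(485,342),.076))):
    q=proj(s["K"],s["T"],p);print(n,q,(q-[180,130]+.5)*2.5-.5)
for n,p,z in(("tin",(367,157),.02),("bottle",(409,62),.08),("pliers",(430,505),.01),("vise",(188,240),.06)):print(n,ray(K,T,f(*p),z))
E
```

```text
220 197 229
ring [ 0.49345648 -0.08617105  0.044     ] grip [0.47573051 0.03828472 0.044     ] 0.12571177238685885 yaw 98.10599703839418
[[0.5368, -0.3138, 0.012], [0.4735, -0.3951, 0.012], [0.3715, -0.3123, 0.012], [0.4353, -0.2334, 0.012]] [ 0.45428045 -0.31364432  0.012     ] [np.float64(0.1295), np.float64(0.103), np.float64(0.1313), np.float64(0.1015)]
-38.389267097036694
-39.04126497212318
-37.91544248643668
-38.97063373472835
screw [ 0.45753814 -0.31517331  0.076     ]
ring [298.5946823  186.13332618] [297.23670576 141.08331546]
g [284.03171854 165.85073282] [260.82929634  90.37683206]
screw [304.98448818 225.96752545] [313.21122045 240.66881362]
tin [ 0.64476612 -0.20950827  0.02      ]
bottle [ 0.72110143 -0.25070917  0.08      ]
pliers [ 0.30568238 -0.26466663  0.01      ]
vise [ 0.5588098  -0.04045949  0.06      ]
```

Emit:
send_rows([
  [0,[0.03,0.03,0.04],[0,0,0]],
  [0,[0.05,0.05,0.07],[0,0,0]],
  [0,[0.08,0.08,0.08],[0,0,0]],
  [0,[0.11,0.11,0.08],[0,0,0]],
  [0,[0.14,0.14,0.08],[0,0,0]],
  [0,[0.17,0.16,0.08],[0,0,0]],
  [0,[0.19,0.18,0.08],[0,0,0]],
  [0,[0.2,0.19,0.08],[0,0,0]],
  [0,[0.2,0.19,0.08],[0,0,0]],
])

```text
time: 1.55
tool_pos: [0.395, -0.349, 0.3115]
tool_rot: [-180.0, -0.1, 19.9]
force: [0.2, -1.6, 0.2]
finger_gap: 1.001
grasp_force: 0.0
```

```bash
cat >> h.py <<'E'
def grab(name):
    from station import manip,viewer
    s=manip.observe();p=viewer.get_image("wrist");cv2.imwrite(f"pics/{name}.png",p["pixels"][:,:,::-1])
    W=np.eye(4);W[:3,:3]=R.from_euler("xyz",s["tool_rot"],degrees=True).as_matrix();W[:3,3]=s["tool_pos"]
    T=W@p["T_tool_cam"];np.savez(name+".npz",K=p["camera_matrix"],T=T,px=p["pixels"]);return p,p["camera_matrix"],T
def wdir(K,T,uv):
    x,y=uv[0]-K[0,2],uv[1]-K[1,2];r=np.hypot(x,y);a=r/K[0,0]
    return T[:3,:3]@np.array([np.sin(a)*x/r,-np.sin(a)*y/r,-np.cos(a)])
def wray(K,T,uv,z):
    d=wdir(K,T,uv);o=T[:3,3];return o+d*(z-o[2])/d[2]
def wplane(K,T,uv,p0,n):
    d=wdir(K,T,uv);o=T[:3,3];return o+d*(np.dot(np.asarray(p0)-o,n)/np.dot(d,n))
def wproj(K,T,P):
    c=T[:3,:3].T@(np.asarray(P)-T[:3,3]);rr=np.hypot(c[0],c[1]);a=np.arctan2(rr,-c[2])
    return np.array([K[0,2]+K[0,0]*a*c[0]/rr,K[1,2]-K[0,0]*a*c[1]/rr])
E
python3 - <<'E'
from h import *
from station import nets
p,K,T=grab("w1");print(K.tolist(),p["T_tool_cam"].round(4).tolist(),T[:3,3])
u=wproj(K,T,(.4575,-.315,.076));print("pred screw",u)
for t in("screw_top","work_holder","wrench"):print(t,[(np.round(d["bbox"]).tolist(),round(d["conf"],2)) for d in nets.look_for(p,t)][:4])
E
```

```text
[[309.70691628693146, 0.0, 316.27189601574685], [0.0, 309.70691628693146, 195.0516338898178], [0.0, 0.0, 1.0]] [[-0.0005, 0.9475, 0.3198, 0.0823], [1.0, 0.0004, 0.0004, -0.0002], [0.0002, 0.3198, -0.9475, -0.1426], [0.0, 0.0, 0.0, 1.0]] [ 0.47226525 -0.32085939  0.45424176]
pred screw [307.61818621 104.29817662]
screw_top [([292.0, 87.0, 326.0, 116.0], 0.75), ([238.0, 40.0, 374.0, 167.0], 0.29)]
work_holder [([240.0, 38.0, 372.0, 165.0], 0.62)]
wrench [([84.0, 16.0, 186.0, 54.0], 0.84), ([348.0, 226.0, 406.0, 263.0], 0.56)]
```

View pics/w1.png

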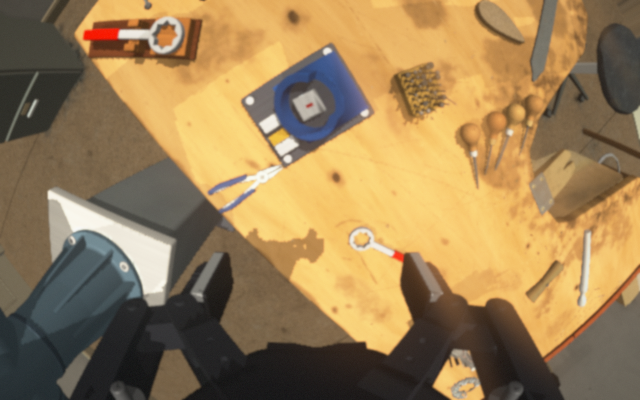

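The view shows the screw head at about (309,102) against a predicted (308,104), and the wrench ring at (165,36). I'll rectify the screw plane to read the yaw and the start angle.

```bash
cat >> h.py <<'E'
def frame(yaw):
    c,s=np.cos(np.radians(yaw)),np.sin(np.radians(yaw))
    n=np.array([-.5*c,-.5*s,.866]);up=np.array([.866*c,.866*s,.5]);l=np.array([-s,c,0]);return up,l,n
def rect(K,T,px,S,yaw,half=.06,N=600,h=0.):
    up,l,n=frame(yaw);m=np.zeros((N,N,2),np.float32)
    for i in range(N):
        for j in range(N):
            P=S+up*(half-2*half*i/N)+l*(half-2*half*j/N)+n*h;m[i,j]=wproj(K,T,P)
    return cv2.remap(px,m,None,cv2.INTER_CUBIC)
E
python3 - <<'E'
from h import *
d=np.load("w1.npz");K,T,px=d["K"],d["T"],d["px"]
b=np.array([wray(K,T,p,.012) for p in[(327,50),(364,113),(288,159),(250,100)]])
print(b.round(4).tolist(),b.mean(0))
for i,j in((3,0),(2,1)):e=b[j]-b[i];print(np.degrees(np.arctan2(e[1],e[0])),np.linalg.norm(e))
for i,j in((1,0),(2,3)):e=b[j]-b[i];print(np.degrees(np.arctan2(e[1],e[0]))-90,np.linalg.norm(e))
print("screw",wray(K,T,(309,101.5),.076))
print("ring",wray(K,T,(165,36),.044))
r=rect(K,T,px,np.array([.4575,-.315,.076]),-38.6)
for k in range(0,600,50): cv2.line(r,(k,0),(k,600),(0,255,0) if k!=300 else(255,255,0),1); cv2.line(r,(0,k),(600,k),(0,255,0) if k!=300 else(255,255,0),1)
cv2.imwrite("pics/r1.png",r[:,:,::-1])
E
```

```text
[[0.5376, -0.313, 0.012], [0.4713, -0.3934, 0.012], [0.3705, -0.3136, 0.012], [0.4348, -0.2338, 0.012]] [ 0.45354505 -0.31343095  0.012     ]
-37.627028894537 0.1298528691456858
-38.35449704892297 0.12858522295162694
-39.53115064240835 0.1041213185759079
-38.847161054149346 0.102454489930106
screw [ 0.46127822 -0.31541855  0.076     ]
ring [ 0.49137124 -0.0889681   0.044     ]
```

View pics/r1.png

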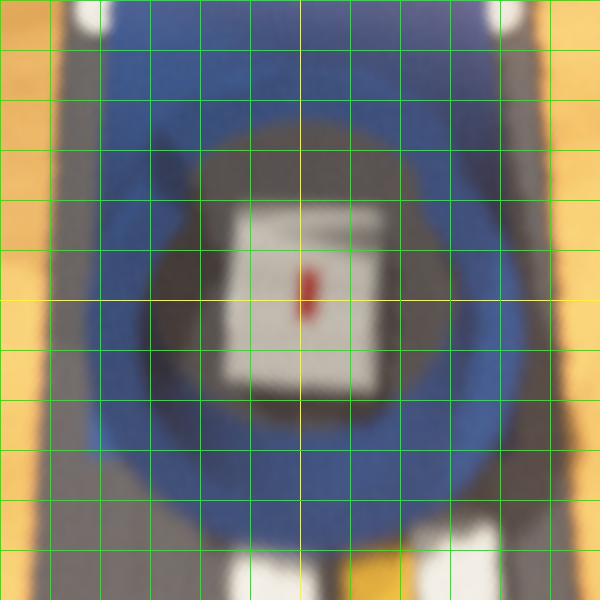

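Emit:
send_rows([
  [0.3,[0.007,0.034,0],[0,0,0.12]],
  [0.3,[0.015,0.068,-0.01],[0,0,0.24]],
  [0.3,[0.022,0.102,-0.02],[0,0,0.36]],
  [0.3,[0.03,0.136,-0.03],[0,0,0.48]],
  [0.3,[0.037,0.17,-0.04],[0,0,0.6]],
  [0.3,[0.045,0.204,-0.06],[0,0,0.72]],
  [0.3,[0.052,0.238,-0.08],[0,0,0.84]],
  [0.3,[0.06,0.272,-0.1],[0,0,0.96]],
  [0.3,[0.067,0.306,-0.12],[0,0,1.08]],
  [0.3,[0.074,0.34,-0.14],[0,0,1.2]],
  [0.3,[0.081,0.375,-0.15],[0,0,1.32]],
  [0.3,[0.081,0.375,-0.15],[0,0,1.365]],
])

```text
time: 2.75
tool_pos: [0.4722, 0.0272, 0.1585]
tool_rot: [-179.8, -0.2, 98.3]
force: [0.0, -0.3, -0.8]
finger_gap: 0.702
grasp_force: 0.0
```

```bash
python3 - <<'E'
from h import *
p,K,T=grab("w2")
px=p["pixels"].astype(int)
m=(px[...,0]>170)&(px[...,1]<80)&(px[...,2]<80)
v,u=np.nonzero(m);print(len(u),u.min(),u.max(),v.min(),v.max())
P=np.array([wray(K,T,(a,b),.044)for a,b in zip(u,v)]);c=P.mean(0);w,V=np.linalg.eigh(np.cov(P[:,:2].T));print("red",c,np.degrees(np.arctan2(V[1,1],V[0,1])),P.min(0),P.max(0),np.sqrt(12*w))
print(wproj(K,T,(.4925,-.0876,.044)))
N=600;h=.14;mm=np.zeros((N,N,2),np.float32)
for i in range(N):
  for j in range(N): mm[i,j]=wproj(K,T,(.485+h-2*h*i/N,0-(-h+2*h*j/N)-.02,.044))
r=cv2.remap(p["pixels"],mm,None,cv2.INTER_CUBIC);cv2.imwrite("pics/r2.png",r[:,:,::-1])
E
```

```text
1842 312 334 133 221
red [0.47535246 0.04075086 0.044     ] 98.4985188061533 [ 4.61680925e-01 -4.17724416e-04  4.40000000e-02] [0.48954007 0.07895777 0.044     ] [0.01831126 0.07703137]
[320.36970662 299.08638001]
```

View pics/r2.png

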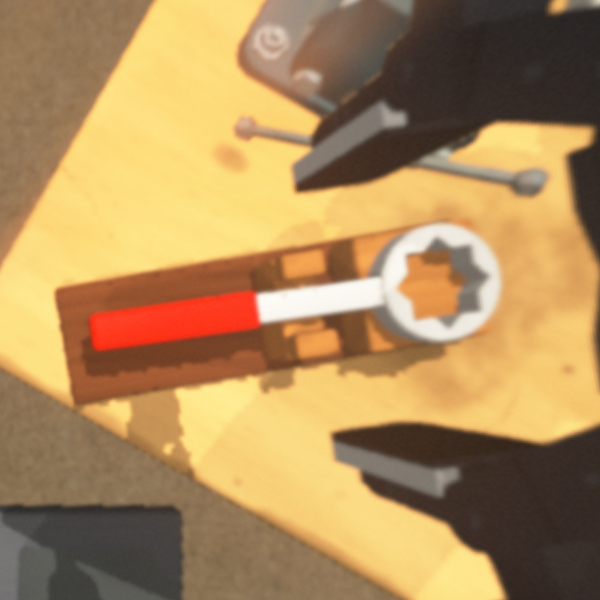

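Rectified view: ring centre at (441,282), which is world (.493,-.086). The red grip runs (92..258, ~320) and the fingers straddle it. Going down to grasp.

Emit:
send_rows([
  [0.3,[0.004,0.0015,-0.035],[0,0,0]],
  [0.3,[0.0045,0.0015,-0.07],[0,0,0]],
  [0.3,[0.0045,0.0015,-0.105],[0,0,0]],
  [0.3,[0.0045,0.0015,-0.13],[0,0,0]],
  [0.3,[0.0045,0.0015,-0.14],[0,0,0]],
  [0.3,[0.0045,0.0015,-0.14],[0,0,0]],
  [0.6,[0.0045,0.0015,-0.14],[0,0,0]],
  [0.9,[0.0045,0.0015,-0.14],[0,0,0]],
  [1,[0.0045,0.0015,-0.14],[0,0,0]],
  [1,[0.0045,0.0015,-0.14],[0,0,0]],
  [1,[0.0045,0.0015,-0.14],[0,0,0]],
  [1,[0.0045,0.0015,-0.14],[0,0,0]],
])

```text
time: 3.8
tool_pos: [0.4798, 0.0243, 0.0228]
tool_rot: [179.8, 0.1, 97.8]
force: [-0.7, -0.8, 6.6]
finger_gap: 0.194
grasp_force: 62.6
```

```bash
cat >> h.py <<'E'
YAW=-38.6
S0=np.array([.4554,-.3138,.0759])
def tcp(theta,lift,S=S0,L=.1105,D=.0072,yaw=YAW,off=0.,dpsi=0.):
    up,l,n=frame(yaw);t=np.radians(theta);hd=up*np.cos(t)-l*np.sin(t);z=-n;y=np.cross(z,hd)
    M=R.from_matrix(np.c_[hd,y,z]);return S-.016*n+hd*L-D*n+lift*n+y*off,R.from_rotvec(n*np.radians(dpsi))*M
E
python3 - <<'E'
from h import *
p0=np.array([.4785,.0245,.021]);r0=R.from_euler("xyz",[180,0,97.8],degrees=True)
p,r=tcp(6,.07);print(p,r.as_euler("xyz",degrees=True),p-p0,(r*r0.inv()).as_rotvec(),(r*r0.inv()).magnitude()/np.radians(7.16))
E
```

```text
[ 0.50428272 -0.36760195  0.17137613] [-176.5462389   -29.81966519  -45.51999931] [ 0.02578272 -0.39210195  0.15037613] [ 0.36809338 -0.57557013 -2.41367602] 20.073581550398142
```

Emit:
send_rows([
  [1,[0,0,0.02],[0,0,0]],
  [1,[0,0,0.05],[0,0,0]],
  [1,[0,0,0.08],[0,0,0]],
  [1,[0,0,0.12],[0,0,0]],
  [1,[0,0,0.16],[0,0,0]],
  [1,[0,0,0.2],[0,0,0]],
  [1,[0,0,0.2],[0,0,0]],
])

```text
time: 4.38
tool_pos: [0.4826, 0.0243, 0.2301]
tool_rot: [179.2, 0.3, 97.8]
force: [1.6, -0.8, -1.1]
finger_gap: 0.194
grasp_force: 61.6
```

Emit:
send_rows([
  [1,[0.001,-0.019,0.01],[0.0177,-0.0276,-0.1159]],
  [1,[0.002,-0.038,0.02],[0.0353,-0.0553,-0.2317]],
  [1,[0.004,-0.056,0.03],[0.053,-0.0829,-0.3476]],
  [1,[0.005,-0.075,0.03],[0.0707,-0.1105,-0.4634]],
  [1,[0.006,-0.094,0.03],[0.0883,-0.1381,-0.5793]],
  [1,[0.007,-0.113,0.03],[0.106,-0.1658,-0.6951]],
  [1,[0.009,-0.132,0.03],[0.1237,-0.1934,-0.811]],
  [1,[0.01,-0.151,0.03],[0.1413,-0.221,-0.9269]],
  [1,[0.011,-0.169,0.03],[0.159,-0.2486,-1.0427]],
  [1,[0.012,-0.188,0.03],[0.1767,-0.2763,-1.1586]],
  [1,[0.014,-0.207,0.03],[0.1944,-0.3039,-1.2744]],
  [1,[0.015,-0.226,0.03],[0.212,-0.3315,-1.3903]],
])

```text
time: 5.38
tool_pos: [0.4928, -0.2019, 0.2509]
tool_rot: [171.0, -18.8, 18.3]
force: [0.4, -0.4, -2.3]
finger_gap: 0.193
grasp_force: 61.5
```

Emit:
send_rows([
  [1,[0.001,-0.019,0],[0.0177,-0.0276,-0.1159]],
  [1,[0.002,-0.038,0],[0.0353,-0.0553,-0.2317]],
  [1,[0.004,-0.056,0],[0.053,-0.0829,-0.3476]],
  [1,[0.005,-0.075,0],[0.0707,-0.1105,-0.4634]],
  [1,[0.006,-0.094,0],[0.0883,-0.1381,-0.5793]],
  [1,[0.007,-0.113,0],[0.106,-0.1658,-0.6951]],
  [1,[0.009,-0.132,-0.02],[0.1237,-0.1934,-0.811]],
  [1,[0.01,-0.151,-0.04],[0.1413,-0.221,-0.9269]],
  [1,[0.011,-0.166,-0.06],[0.1561,-0.2441,-1.0234]],
  [1,[0.011,-0.166,-0.08],[0.1561,-0.2441,-1.0234]],
  [1,[0.011,-0.166,-0.08],[0.1561,-0.2441,-1.0234]],
  [1,[0.011,-0.166,-0.08],[0.1561,-0.2441,-1.0234]],
])

```text
time: 6.38
tool_pos: [0.5034, -0.366, 0.1694]
tool_rot: [-176.5, -29.6, -45.5]
force: [0.0, -0.2, -1.4]
finger_gap: 0.194
grasp_force: 61.5
```

```bash
python3 - <<'E'
from h import *
from station import manip
s=manip.observe();print(s["joint_positions"])
p,K,T=grab("w3")
t=viewer=None
from station import viewer
q=viewer.get_image("side");np.savez("side3.npz",px=q["pixels"])
a=cv2.resize(q["pixels"][130:330,200:400],None,fx=2,fy=2,interpolation=cv2.INTER_CUBIC)
b=cv2.resize(p["pixels"][100:400,120:520],(533,400))
cv2.imwrite("pics/c3.png",np.hstack([a,b])[:,:,::-1][:, :800])
print(wproj(K,T,S0))
E
```

```text
[-49.87791086   3.35899292 112.93806605   9.89412952  34.82876696
  78.02760374]
[317.10164275 338.20424561]
```

View pics/w3.png

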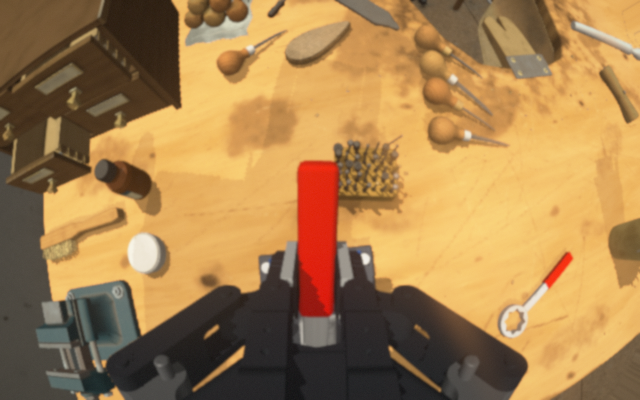

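The camera sees the red grip held centrally at (318,163..315); the gripper hides the ring. I'll measure the grip in tool coordinates and check the ring against the screw in the top and side cameras.

```bash
python3 - <<'E'
from h import *
from station import viewer,manip
d=np.load("w3.npz");K,px,T=d["K"],d["px"].astype(int),d["T"]
s=manip.observe();W=R.from_euler("xyz",s["tool_rot"],degrees=True);t0=s["tool_pos"]
m=(px[...,0]>170)&(px[...,1]<80)&(px[...,2]<80);m[:,420:]=0
z=W.as_matrix()[:,2]
for pl in(-.021,-.024):
  E=[]
  for row in range(175,300,8):
    u=np.nonzero(m[row])[0];a,b=[W.inv().apply(wplane(K,T,(c,row),t0+pl*z,z)-t0) for c in(u.min()-.5,u.max()+.5)];E.append((a[0],(a[1]+b[1])/2,abs(a[1]-b[1])))
  E=np.array(E);f=np.polyfit(E[:,0],E[:,1],1);print(pl,"slope deg",np.degrees(f[0]),"y0",f[1],"width",E[::4,2])
  v=np.nonzero(m[:,318])[0];print("far end x",W.inv().apply(wplane(K,T,(318,v.min()-.5),t0+pl*z,z)-t0), v.min())
ims=[]
for n in("top","side"):
  q=viewer.get_image(n);K2,T2=q["camera_matrix"],q["cam_to_world"]
  c=proj(K2,T2,S0);x,y=[int(v)-40 for v in c];ims.append(cv2.resize(q["pixels"][y:y+80,x:x+80],(400,400),interpolation=cv2.INTER_CUBIC))
  org=t0+W.apply([-.1105,0,-.0072-.007]) # ring centre predicted
  for P,col in((org,(0,255,0)),(S0,(255,0,255))):
    e=(proj(K2,T2,P)-[x,y]+.5)*5;cv2.circle(ims[-1],(int(e[0]),int(e[1])),4,col,-1)
  e=[org+W.apply(.0275*np.array([np.cos(a),np.sin(a),0])+[0,0,-.007]) for a in np.linspace(0,6.28,60)]
  for P in e:
    g=(proj(K2,T2,P)-[x,y]+.5)*5;cv2.circle(ims[-1],(int(g[0]),int(g[1])),1,(0,255,0),-1)
cv2.imwrite("pics/c4.png",np.hstack(ims)[:,:,::-1])
E
```

```text
-0.021 slope deg -2.7373196350747566 y0 0.001368064784145804 width [0.01558741 0.01571927 0.01598068 0.01320341]
far end x [ 0.05281574  0.00042824 -0.021     ] 161
-0.024 slope deg -2.737319635074775 y0 0.0014194829151841463 width [0.01519565 0.01532419 0.01557903 0.01287157]
far end x [ 0.05348332  0.00040797 -0.024     ] 161
```

View pics/c4.png

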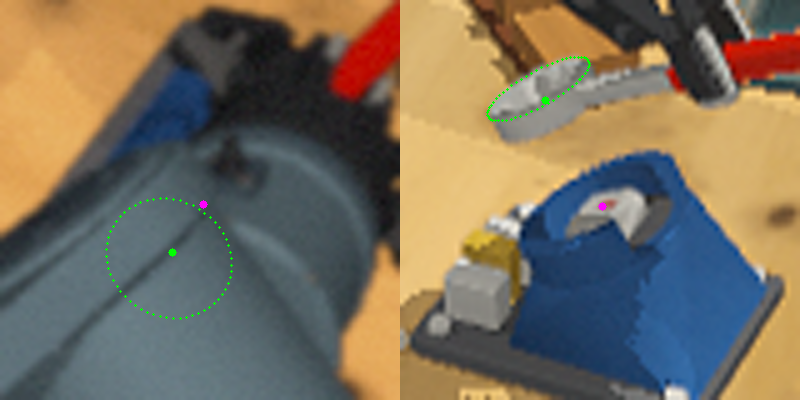

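Emit:
send_rows([
  [1,[0.008,-0.006,-0.017],[0,0,0]],
  [1,[0.016,-0.0125,-0.035],[0,0,0]],
  [1,[0.0195,-0.0155,-0.0435],[0,0,0]],
  [1,[0.0195,-0.0155,-0.0435],[0,0,0]],
  [1,[0.0195,-0.0155,-0.0435],[0,0,0]],
])

```text
time: 7.0
tool_pos: [0.5238, -0.3826, 0.128]
tool_rot: [-176.5, -29.8, -45.5]
force: [-0.5, 0.1, -1.3]
finger_gap: 0.195
grasp_force: 61.5
```

```bash
cat >> h.py <<'E'
def chk(name,half=30):
  from station import viewer,manip
  s=manip.observe();W=R.from_euler("xyz",s["tool_rot"],degrees=True);t0=s["tool_pos"]
  up,l,n=frame(YAW);v=W.inv().apply
  ring=t0+W.apply([-.1113,0,-.0072]);e=ring-(S0-.016*n);hx=W.as_matrix()[:,0]
  print("ring rel: up %.1f left %.1f n %.1f mm"%tuple(1e3*np.array([e@up,e@l,e@n])),"theta",np.degrees(np.arctan2(-hx@l,hx@up)),"tilt",np.degrees(np.arcsin(hx@n)),"F",W.inv().apply(s["force"]).round(1),"wt",s["wrist_torque"].round(2),"t",s["time"],"j6",s["joint_positions"][5])
  q=viewer.get_image("side");K2,T2=q["camera_matrix"],q["cam_to_world"]
  c=proj(K2,T2,S0);x,y=[int(v)-half for v in c];k=600/(2*half)
  im=cv2.resize(q["pixels"][y:y+2*half,x:x+2*half],(600,600),interpolation=cv2.INTER_CUBIC)
  for a in np.linspace(0,6.28,60):
    for hh,rr in((.014,.0275),):
      g=(proj(K2,T2,ring+W.apply([rr*np.cos(a),rr*np.sin(a),-hh]))-[x,y]+.5)*k;cv2.circle(im,(int(g[0]),int(g[1])),1,(0,255,0),-1)
  cv2.imwrite(f"pics/{name}.png",im[:,:,::-1])
E
python3 -c "
from h import *
chk('c5')"
```

```text
ring rel: up -1.2 left 0.5 n 20.2 mm theta 5.9958969886150495 tilt -0.024298641663448986 F [-1.   0.3  0.9] wt [ 0.14  0.26 -0.04] t 7.0 j6 77.27423362263656
```

View pics/c5.png

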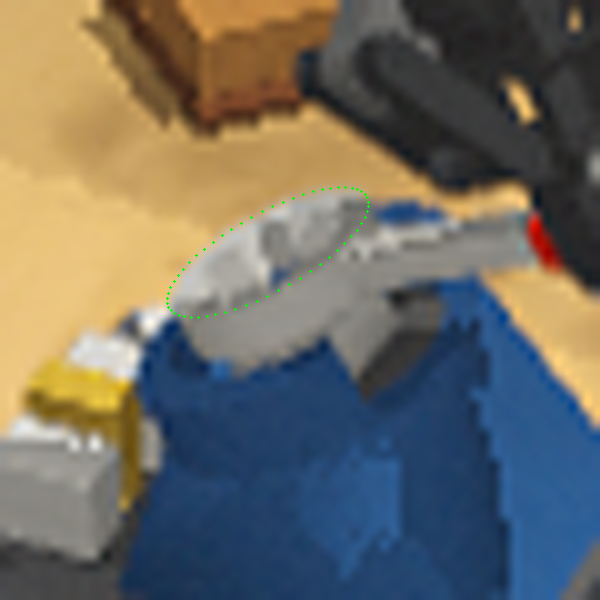

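Emit:
send_rows([
  [1,[0.0025,-0.002,-0.0035],[0,0,0]],
  [1,[0.0045,-0.0035,-0.008],[0,0,0]],
  [1,[0.0065,-0.005,-0.0125],[0,0,0]],
  [1,[0.0075,-0.006,-0.015],[0,0,0]],
  [1,[0.0083,-0.0067,-0.0168],[0,0,0]],
  [1,[0.0083,-0.0067,-0.0168],[0,0,0]],
  [1,[0.0083,-0.0067,-0.0168],[0,0,0]],
])

```text
time: 7.63
tool_pos: [0.532, -0.3895, 0.1109]
tool_rot: [-176.6, -29.8, -45.5]
force: [-1.8, -0.2, 1.3]
finger_gap: 0.197
grasp_force: 62.0
```

```bash
python3 -c "
from h import *
chk('c6')"
```

```text
ring rel: up -0.4 left 0.2 n 0.0 mm theta 5.998691855649557 tilt -0.013447195613545503 F [-0.3  1.3 -1.8] wt [0.04 0.81 0.07] t 7.6333 j6 76.9420573547134
```

```bash
cat >> h.py <<'E'
def rows(pts,L=.1113):
    "pts: list of (theta,lift); first is the present pose"
    p0,r0=tcp(*pts[0],L=L);o=[]
    for q in pts[1:]:
        p,r=tcp(*q,L=L);o.append([1,(p-p0).round(4).tolist(),(r*r0.inv()).as_rotvec().round(4).tolist()])
    print(str(o))
E
python3 -c "
from h import *
rows([(6,0)]+[(t,0) for t in (8,11,14,17,20,23,26,28,30,30,30)])
rows([(30,0),(28,0),(27,.01),(27,.03),(21,.035)]+[(t,.035) for t in (14,7,0,-7,-14,-18,-18,-18)])
rows([(-18,.035),(-18,.025),(-18,.015),(-18,.008),(-18,0.004),(-18,0),(-18,0)])
"
```

```text
[[1, [-0.0027, -0.0028, -0.0002], [0.0136, -0.0109, -0.0302]], [1, [-0.007, -0.0067, -0.0007], [0.0341, -0.0272, -0.0756]], [1, [-0.0114, -0.0105, -0.0013], [0.0546, -0.0436, -0.1209]], [1, [-0.0159, -0.014, -0.0021], [0.075, -0.0599, -0.1663]], [1, [-0.0206, -0.0174, -0.0031], [0.0955, -0.0762, -0.2116]], [1, [-0.0254, -0.0204, -0.0041], [0.1159, -0.0926, -0.257]], [1, [-0.0304, -0.0233, -0.0053], [0.1364, -0.1089, -0.3023]], [1, [-0.0337, -0.025, -0.0062], [0.15, -0.1198, -0.3325]], [1, [-0.0371, -0.0267, -0.0072], [0.1637, -0.1307, -0.3628]], [1, [-0.0371, -0.0267, -0.0072], [0.1637, -0.1307, -0.3628]], [1, [-0.0371, -0.0267, -0.0072], [0.1637, -0.1307, -0.3628]]]
[[1, [0.0034, 0.0016, 0.0009], [-0.0136, 0.0109, 0.0302]], [1, [0.0012, 0.0056, 0.0101], [-0.0205, 0.0163, 0.0453]], [1, [-0.0066, 0.0119, 0.0274], [-0.0205, 0.0163, 0.0453]], [1, [0.0012, 0.0192, 0.0341], [-0.0614, 0.049, 0.136]], [1, [0.0121, 0.0271, 0.0361], [-0.1091, 0.0871, 0.2418]], [1, [0.0221, 0.0362, 0.0374], [-0.1569, 0.1252, 0.3476]], [1, [0.0311, 0.0464, 0.0378], [-0.2046, 0.1633, 0.4535]], [1, [0.039, 0.0574, 0.0374], [-0.2524, 0.2015, 0.5593]], [1, [0.0457, 0.0692, 0.0361], [-0.3001, 0.2396, 0.6651]], [1, [0.0489, 0.0762, 0.035], [-0.3274, 0.2613, 0.7255]], [1, [0.0489, 0.0762, 0.035], [-0.3274, 0.2613, 0.7255]], [1, [0.0489, 0.0762, 0.035], [-0.3274, 0.2613, 0.7255]]]
[[1, [0.0039, -0.0031, -0.0087], [0.0, 0.0, 0.0]], [1, [0.0078, -0.0062, -0.0173], [0.0, 0.0, 0.0]], [1, [0.0106, -0.0084, -0.0234], [0.0, 0.0, 0.0]], [1, [0.0121, -0.0097, -0.0268], [0.0, 0.0, 0.0]], [1, [0.0137, -0.0109, -0.0303], [0.0, 0.0, 0.0]], [1, [0.0137, -0.0109, -0.0303], [0.0, 0.0, 0.0]]]
```

Emit:
send_rows([
  [1,[-0.0027,-0.0028,-0.0002],[0.0136,-0.0109,-0.0302]],
  [1,[-0.007,-0.0067,-0.0007],[0.0341,-0.0272,-0.0756]],
  [1,[-0.0114,-0.0105,-0.0013],[0.0546,-0.0436,-0.1209]],
  [1,[-0.0159,-0.014,-0.0021],[0.075,-0.0599,-0.1663]],
  [1,[-0.0206,-0.0174,-0.0031],[0.0955,-0.0762,-0.2116]],
  [1,[-0.0254,-0.0204,-0.0041],[0.1159,-0.0926,-0.257]],
  [1,[-0.0304,-0.0233,-0.0053],[0.1364,-0.1089,-0.3023]],
  [1,[-0.0337,-0.025,-0.0062],[0.15,-0.1198,-0.3325]],
  [1,[-0.0371,-0.0267,-0.0072],[0.1637,-0.1307,-0.3628]],
  [1,[-0.0371,-0.0267,-0.0072],[0.1637,-0.1307,-0.3628]],
])

```text
time: 8.52
tool_pos: [0.4947, -0.4167, 0.1041]
tool_rot: [-163.8, -25.7, -72.5]
force: [-1.0, -0.8, 2.1]
finger_gap: 0.195
grasp_force: 62.1
```

```bash
python3 -c "
from h import *
chk('c7')"
```

```text
ring rel: up 0.1 left 0.0 n 0.1 mm theta 30.145703558599326 tilt 0.056356002492795855 F [ 1.3  0.7 -1.9] wt [-0.07  0.43  0.5 ] t 8.5167 j6 90.86995635173074
```

View pics/c7.png

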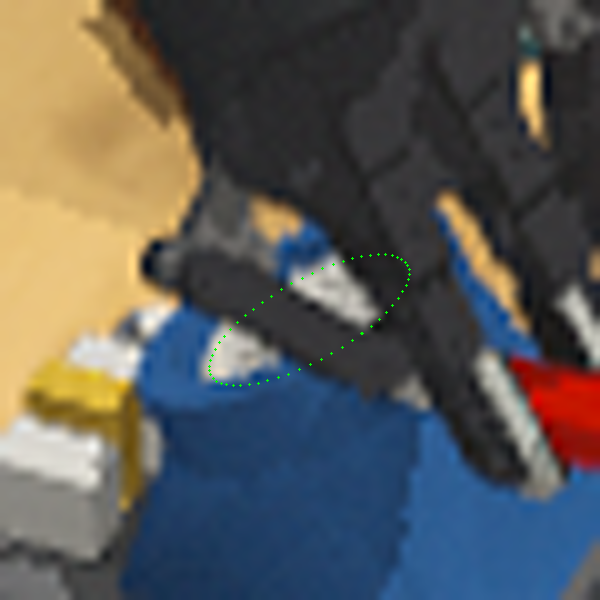

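Emit:
send_rows([
  [1,[0.0034,0.0016,0.0009],[-0.0136,0.0109,0.0302]],
  [1,[0.0012,0.0056,0.0101],[-0.0205,0.0163,0.0453]],
  [1,[-0.0066,0.0119,0.0274],[-0.0205,0.0163,0.0453]],
  [1,[0.0012,0.0192,0.0341],[-0.0614,0.049,0.136]],
  [1,[0.0121,0.0271,0.0361],[-0.1091,0.0871,0.2418]],
  [1,[0.0221,0.0362,0.0374],[-0.1569,0.1252,0.3476]],
  [1,[0.0311,0.0464,0.0378],[-0.2046,0.1633,0.4535]],
  [1,[0.039,0.0574,0.0374],[-0.2524,0.2015,0.5593]],
  [1,[0.0457,0.0692,0.0361],[-0.3001,0.2396,0.6651]],
  [1,[0.0489,0.0762,0.035],[-0.3274,0.2613,0.7255]],
  [1,[0.0489,0.0762,0.035],[-0.3274,0.2613,0.7255]],
  [1,[0.0489,0.0762,0.035],[-0.3274,0.2613,0.7255]],
])

```text
time: 9.57
tool_pos: [0.5441, -0.339, 0.1382]
tool_rot: [170.0, -28.4, -18.1]
force: [-0.5, -0.4, -1.8]
finger_gap: 0.196
grasp_force: 61.6
```

```bash
python3 -c "
from h import *
chk('c8')"
```

```text
ring rel: up -1.1 left 1.4 n 34.8 mm theta -17.934173839249684 tilt -0.036188958819043715 F [-1.2  0.2  1.5] wt [ 0.25  0.17 -0.01] t 9.5667 j6 62.84316067199441
```

View pics/c8.png

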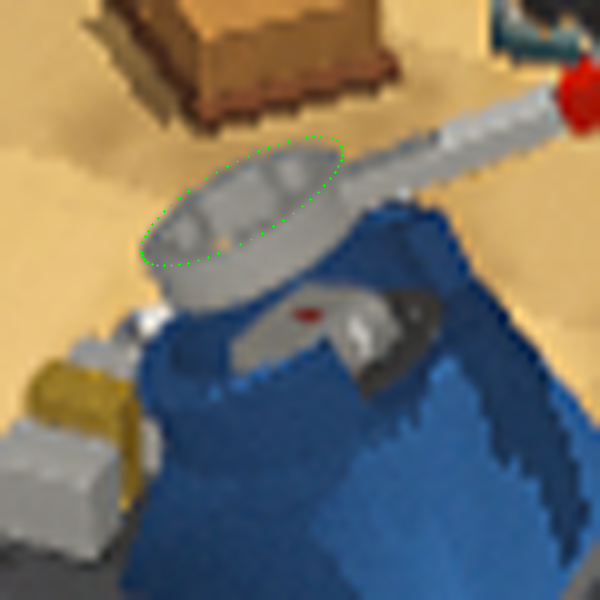

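Emit:
send_rows([
  [1,[0.0037,-0.0047,-0.0082],[0,0,0]],
  [1,[0.0076,-0.0078,-0.0168],[0,0,0]],
  [1,[0.0104,-0.01,-0.0229],[0,0,0]],
  [1,[0.0119,-0.0113,-0.0263],[0,0,0]],
  [1,[0.0135,-0.0125,-0.0298],[0,0,0]],
  [1,[0.0135,-0.0125,-0.0298],[0,0,0]],
  [1,[0.0135,-0.0125,-0.0298],[0,0,0]],
])

```text
time: 10.2
tool_pos: [0.5568, -0.3523, 0.1085]
tool_rot: [169.9, -28.3, -18.1]
force: [-3.6, 1.3, 0.7]
finger_gap: 0.196
grasp_force: 62.2
```

```bash
python3 -c "
from h import *
chk('c9')
rows([(-18,0)]+[(t,0) for t in (-15,-10,-5,0,5,10,15,20,25,28,30,30)])
"
```

```text
ring rel: up -0.1 left -1.1 n -0.0 mm theta -17.985739086348946 tilt -0.08750215056071191 F [-3.   0.3 -2.4] wt [ 0.57  0.97 -0.17] t 10.2 j6 62.18547069408616
[[1, [-0.0024, -0.0053, 0.0008], [0.0205, -0.0163, -0.0453]], [1, [-0.0069, -0.0138, 0.0019], [0.0546, -0.0436, -0.1209]], [1, [-0.012, -0.022, 0.0025], [0.0887, -0.0708, -0.1965]], [1, [-0.0178, -0.0298, 0.0027], [0.1228, -0.098, -0.2721]], [1, [-0.0241, -0.0372, 0.0025], [0.1569, -0.1252, -0.3476]], [1, [-0.031, -0.044, 0.0019], [0.191, -0.1524, -0.4232]], [1, [-0.0383, -0.0503, 0.0008], [0.2251, -0.1797, -0.4988]], [1, [-0.0461, -0.0559, -0.0006], [0.2592, -0.2069, -0.5744]], [1, [-0.0542, -0.0609, -0.0025], [0.2933, -0.2341, -0.65]], [1, [-0.0592, -0.0636, -0.0038], [0.3137, -0.2505, -0.6953]], [1, [-0.0626, -0.0653, -0.0047], [0.3274, -0.2613, -0.7255]], [1, [-0.0626, -0.0653, -0.0047], [0.3274, -0.2613, -0.7255]]]
```

Emit:
send_rows([
  [1,[-0.0017,-0.0044,0.0008],[0.0205,-0.0163,-0.0453]],
  [1,[-0.0062,-0.0129,0.0019],[0.0546,-0.0436,-0.1209]],
  [1,[-0.0113,-0.0211,0.0025],[0.0887,-0.0708,-0.1965]],
  [1,[-0.0171,-0.0289,0.0027],[0.1228,-0.098,-0.2721]],
  [1,[-0.0234,-0.0363,0.0025],[0.1569,-0.1252,-0.3476]],
  [1,[-0.0303,-0.0431,0.0019],[0.191,-0.1524,-0.4232]],
  [1,[-0.0376,-0.0494,0.0008],[0.2251,-0.1797,-0.4988]],
  [1,[-0.0454,-0.055,-0.0006],[0.2592,-0.2069,-0.5744]],
  [1,[-0.0535,-0.06,-0.0025],[0.2933,-0.2341,-0.65]],
  [1,[-0.0585,-0.0627,-0.0038],[0.3137,-0.2505,-0.6953]],
  [1,[-0.0619,-0.0644,-0.0047],[0.3274,-0.2613,-0.7255]],
  [1,[-0.0619,-0.0644,-0.0047],[0.3274,-0.2613,-0.7255]],
])

```text
time: 11.25
tool_pos: [0.4949, -0.4167, 0.1041]
tool_rot: [-163.9, -25.6, -72.3]
force: [-2.5, 2.2, 0.5]
finger_gap: 0.198
grasp_force: 62.2
```

```bash
python3 -c "
from h import *
chk('c10')
"
```

```text
ring rel: up 0.1 left -0.1 n 0.2 mm theta 30.031123820694848 tilt -0.031072746991994273 F [-2.3  1.2 -2.1] wt [0.53 0.75 0.66] t 11.25 j6 90.86350205418763
```

Emit:
send_rows([
  [1,[0.0034,0.0016,0.0009],[-0.0136,0.0109,0.0302]],
  [1,[0.0012,0.0056,0.0101],[-0.0205,0.0163,0.0453]],
  [1,[-0.0066,0.0119,0.0274],[-0.0205,0.0163,0.0453]],
  [1,[0.0012,0.0192,0.0341],[-0.0614,0.049,0.136]],
  [1,[0.0121,0.0271,0.0361],[-0.1091,0.0871,0.2418]],
  [1,[0.0221,0.0362,0.0374],[-0.1569,0.1252,0.3476]],
  [1,[0.0311,0.0464,0.0378],[-0.2046,0.1633,0.4535]],
  [1,[0.039,0.0574,0.0374],[-0.2524,0.2015,0.5593]],
  [1,[0.0457,0.0692,0.0361],[-0.3001,0.2396,0.6651]],
  [1,[0.0489,0.0762,0.035],[-0.3274,0.2613,0.7255]],
  [1,[0.0489,0.0762,0.035],[-0.3274,0.2613,0.7255]],
  [1,[0.0489,0.0762,0.035],[-0.3274,0.2613,0.7255]],
])

```text
time: 12.3
tool_pos: [0.5451, -0.3405, 0.1397]
tool_rot: [169.9, -28.5, -18.1]
force: [0.2, 0.8, -2.3]
finger_gap: 0.197
grasp_force: 61.6
```

Emit:
send_rows([
  [1,[0.0037,-0.0047,-0.0082],[0,0,0]],
  [1,[0.0076,-0.0078,-0.0168],[0,0,0]],
  [1,[0.0104,-0.01,-0.0229],[0,0,0]],
  [1,[0.0119,-0.0113,-0.0263],[0,0,0]],
  [1,[0.0135,-0.0125,-0.0298],[0,0,0]],
  [1,[0.0135,-0.0125,-0.0298],[0,0,0]],
  [1,[0.0135,-0.0125,-0.0298],[0,0,0]],
])

```text
time: 12.88
tool_pos: [0.5572, -0.3527, 0.1085]
tool_rot: [170.0, -28.3, -18.1]
force: [-2.4, 1.8, -2.4]
finger_gap: 0.196
grasp_force: 61.8
```

```bash
python3 -c "
from h import *
chk('c11')
rows([(-18,0)]+[(t,0) for t in (-15,-10,-5,0,2,3,4,5)])
"
```

```text
ring rel: up 0.4 left -1.3 n -0.3 mm theta -17.96973758876259 tilt -0.11567991353444552 F [-3.7 -1.1  0.6] wt [ 0.66  0.71 -0.01] t 12.8833 j6 62.1739657458823
[[1, [-0.0024, -0.0053, 0.0008], [0.0205, -0.0163, -0.0453]], [1, [-0.0069, -0.0138, 0.0019], [0.0546, -0.0436, -0.1209]], [1, [-0.012, -0.022, 0.0025], [0.0887, -0.0708, -0.1965]], [1, [-0.0178, -0.0298, 0.0027], [0.1228, -0.098, -0.2721]], [1, [-0.0202, -0.0328, 0.0027], [0.1364, -0.1089, -0.3023]], [1, [-0.0215, -0.0343, 0.0026], [0.1432, -0.1143, -0.3174]], [1, [-0.0228, -0.0357, 0.0026], [0.15, -0.1198, -0.3325]], [1, [-0.0241, -0.0372, 0.0025], [0.1569, -0.1252, -0.3476]]]
```

Emit:
send_rows([
  [1,[-0.0017,-0.0044,0.0008],[0.0205,-0.0163,-0.0453]],
  [1,[-0.0062,-0.0129,0.0019],[0.0546,-0.0436,-0.1209]],
  [1,[-0.0113,-0.0211,0.0025],[0.0887,-0.0708,-0.1965]],
  [1,[-0.0171,-0.0289,0.0027],[0.1228,-0.098,-0.2721]],
  [1,[-0.0208,-0.0334,0.0026],[0.1432,-0.1143,-0.3174]],
  [1,[-0.0208,-0.0334,0.0026],[0.1432,-0.1143,-0.3174]],
  [1,[-0.0208,-0.0334,0.0026],[0.1432,-0.1143,-0.3174]],
])

```text
time: 13.52
tool_pos: [0.536, -0.3858, 0.1111]
tool_rot: [-178.3, -29.8, -41.9]
force: [-5.6, 2.2, -3.3]
finger_gap: 0.192
grasp_force: 61.7
```

```bash
python3 -c "
from h import *
chk('c12')
rows([(3,0)]+[(t,0) for t in (4,5,6,7,8,9,10)])
"
```

```text
ring rel: up -0.1 left -0.4 n 0.0 mm theta 2.8909238905291823 tilt -0.15131377850977012 F [-6.5  2.1  0. ] wt [0.49 1.25 0.25] t 13.5167 j6 75.12800832727672
[[1, [-0.0013, -0.0015, -0.0001], [0.0068, -0.0054, -0.0151]], [1, [-0.0026, -0.0029, -0.0001], [0.0136, -0.0109, -0.0302]], [1, [-0.0039, -0.0043, -0.0002], [0.0205, -0.0163, -0.0453]], [1, [-0.0053, -0.0057, -0.0003], [0.0273, -0.0218, -0.0605]], [1, [-0.0067, -0.0071, -0.0005], [0.0341, -0.0272, -0.0756]], [1, [-0.0081, -0.0084, -0.0006], [0.0409, -0.0327, -0.0907]], [1, [-0.0095, -0.0097, -0.0008], [0.0477, -0.0381, -0.1058]]]
```

Emit:
send_rows([
  [1,[-0.0013,-0.0015,-0.0001],[0.0068,-0.0054,-0.0151]],
  [1,[-0.0026,-0.0029,-0.0001],[0.0136,-0.0109,-0.0302]],
  [1,[-0.0039,-0.0043,-0.0002],[0.0205,-0.0163,-0.0453]],
  [1,[-0.0039,-0.0043,-0.0002],[0.0205,-0.0163,-0.0453]],
  [1,[-0.0039,-0.0043,-0.0002],[0.0205,-0.0163,-0.0453]],
])

```text
time: 13.98
tool_pos: [0.5326, -0.3896, 0.1109]
tool_rot: [-176.7, -29.7, -45.3]
force: [-3.1, 4.2, -4.8]
finger_gap: 0.192
grasp_force: 61.8
```

```bash
python3 -c "
from h import *
chk('c13')
"
```

```text
ring rel: up -0.0 left 0.2 n 0.0 mm theta 5.797756855691258 tilt -0.1555310239286718 F [-6.8 -0.7  1.7] wt [0.62 1.04 0.6 ] t 13.9833 j6 76.88470406421028
```

Emit:
send_rows([
  [1,[-0.0013,-0.0014,-0.0001],[0.0068,-0.0054,-0.0151]],
  [1,[-0.0027,-0.0028,-0.0002],[0.0136,-0.0109,-0.0302]],
  [1,[-0.0042,-0.0041,-0.0004],[0.0205,-0.0163,-0.0453]],
  [1,[-0.0042,-0.0041,-0.0004],[0.0205,-0.0163,-0.0453]],
  [1,[-0.0042,-0.0041,-0.0004],[0.0205,-0.0163,-0.0453]],
])

```text
time: 14.45
tool_pos: [0.5284, -0.3938, 0.1106]
tool_rot: [-174.9, -29.5, -48.8]
force: [-3.5, 4.9, -3.5]
finger_gap: 0.198
grasp_force: 61.8
```

```bash
python3 -c "
from h import *
chk('c14')
"
```

```text
ring rel: up -0.0 left 0.2 n 0.0 mm theta 8.847529394731966 tilt -0.14814246549915044 F [-7.  -0.5  0.2] wt [0.67 1.03 0.7 ] t 14.45 j6 78.66745748895661
```

Emit:
send_rows([
  [1,[-0.0014,-0.0013,-0.0001],[0.0068,-0.0054,-0.0151]],
  [1,[-0.0029,-0.0026,-0.0003],[0.0136,-0.0109,-0.0302]],
  [1,[-0.0029,-0.0026,-0.0003],[0.0136,-0.0109,-0.0302]],
  [1,[-0.0029,-0.0026,-0.0003],[0.0136,-0.0109,-0.0302]],
])

```text
time: 14.83
tool_pos: [0.5258, -0.3962, 0.1104]
tool_rot: [-173.8, -29.3, -51.0]
force: [-2.4, 4.6, -3.8]
finger_gap: 0.195
grasp_force: 61.9
```

```bash
python3 -c "
from h import *
chk('c15')
"
```

```text
ring rel: up 0.1 left 0.4 n 0.1 mm theta 10.824315850065727 tilt -0.13763004668174447 F [-6.3 -0.9  0.9] wt [0.76 0.83 0.94] t 14.8333 j6 79.82259263997284
```

```bash
cat >> h.py <<'E'
def mom():
  from station import manip
  s=manip.observe();W=R.from_euler("xyz",s["tool_rot"],degrees=True);up,l,n=frame(YAW);hx=W.as_matrix()[:,0]
  e=s["tool_pos"]+W.apply([-.1113,0,-.0072])-(S0-.016*n)
  print("theta %.2f M %.2f Nm"%(np.degrees(np.arctan2(-hx@l,hx@up)),s["wrist_torque"]@n+np.cross(.1113*hx,s["force"])@n),"F",W.inv().apply(s["force"]).round(1),"ring",(1e3*np.array([e@up,e@l,e@n])).round(1),"t",s["time"])
def red(name):
  from station import manip
  p,K,T=grab(name);s=manip.observe();W=R.from_euler("xyz",s["tool_rot"],degrees=True);t0=s["tool_pos"];px=p["pixels"].astype(int)
  m=(px[...,0]>110)&(px[...,1]<.45*px[...,0])&(px[...,2]<.45*px[...,0]);m[:,400:]=0;m[:,:240]=0;z=W.as_matrix()[:,2];E=[]
  for row in range(175,300,8):
    u=np.nonzero(m[row])[0]
    if len(u)<5:continue
    a,b=[W.inv().apply(wplane(K,T,(c,row),t0-.021*z,z)-t0) for c in(u.min()-.5,u.max()+.5)];E.append((a[0],(a[1]+b[1])/2,abs(a[1]-b[1])))
  E=np.array(E);f=np.polyfit(E[:,0],E[:,1],1);v=np.nonzero(m[:,318])[0].min();print("red slope %.2f y0 %.4f w %.4f far"%(np.degrees(f[0]),f[1],np.median(E[:,2])),W.inv().apply(wplane(K,T,(318,v-.5),t0-.021*z,z)-t0)[0])
E
python3 -c "
from h import *
mom();red('w15')"
```

```text
theta 10.82 M 0.99 Nm F [-7.  -1.4  0.9] ring [0.1 0.4 0.1] t 14.8833
red slope -0.62 y0 -0.0002 w 0.0167 far 0.05508403145080578
```

Emit:
send_rows([
  [1,[-0.0015,-0.0013,-0.0002],[0.0068,-0.0054,-0.0151]],
  [1,[-0.003,-0.0025,-0.0004],[0.0136,-0.0109,-0.0302]],
  [1,[-0.003,-0.0025,-0.0004],[0.0136,-0.0109,-0.0302]],
  [1,[-0.003,-0.0025,-0.0004],[0.0136,-0.0109,-0.0302]],
])

```text
time: 15.27
tool_pos: [0.5234, -0.3982, 0.1102]
tool_rot: [-172.7, -29.1, -53.2]
force: [0.8, 7.3, -3.8]
finger_gap: 0.191
grasp_force: 62.2
```

```bash
python3 -c "
from h import *
mom();red('w16')"
```

```text
theta 12.76 M 1.64 Nm F [-6.5 -4.9  1.3] ring [0.2 1.  0.3] t 15.2667
red slope -0.98 y0 -0.0003 w 0.0168 far 0.055060439193164425
```

Emit:
send_rows([
  [1,[-0.0015,-0.0012,-0.0002],[0.0068,-0.0054,-0.0151]],
  [1,[-0.003,-0.0024,-0.0004],[0.0136,-0.0109,-0.0302]],
  [1,[-0.003,-0.0024,-0.0004],[0.0136,-0.0109,-0.0302]],
  [1,[-0.003,-0.0024,-0.0004],[0.0136,-0.0109,-0.0302]],
])

```text
time: 15.65
tool_pos: [0.521, -0.4001, 0.11]
tool_rot: [-171.6, -28.8, -55.4]
force: [4.5, 9.5, -4.4]
finger_gap: 0.193
grasp_force: 63.2
```

```bash
python3 -c "
from h import *
mom();red('w17')"
```

```text
theta 14.70 M 2.33 Nm F [-6.7 -8.8  2.7] ring [0.4 1.7 0.5] t 15.65
red slope -1.37 y0 -0.0003 w 0.0168 far 0.05548290362305291
```

```bash
python3 -c "
from h import *
rows([(15,0),(13,0),(11,0),(10,0),(10,.012),(10,.03),(10,.06),(10,.1),(10,.13),(10,.13)])"
```

```text
[[1, [0.003, 0.0024, 0.0005], [-0.0136, 0.0109, 0.0302]], [1, [0.0059, 0.005, 0.0009], [-0.0273, 0.0218, 0.0605]], [1, [0.0073, 0.0063, 0.0011], [-0.0341, 0.0272, 0.0756]], [1, [0.0026, 0.01, 0.0114], [-0.0341, 0.0272, 0.0756]], [1, [-0.0044, 0.0156, 0.027], [-0.0341, 0.0272, 0.0756]], [1, [-0.0161, 0.025, 0.053], [-0.0341, 0.0272, 0.0756]], [1, [-0.0317, 0.0375, 0.0877], [-0.0341, 0.0272, 0.0756]], [1, [-0.0435, 0.0468, 0.1136], [-0.0341, 0.0272, 0.0756]], [1, [-0.0435, 0.0468, 0.1136], [-0.0341, 0.0272, 0.0756]]]
```

Emit:
send_rows([
  [1,[0.003,0.0024,0.0005],[-0.0136,0.0109,0.0302]],
  [1,[0.0059,0.005,0.0009],[-0.0273,0.0218,0.0605]],
  [1,[0.0073,0.0063,0.0011],[-0.0341,0.0272,0.0756]],
  [1,[0.0026,0.01,0.0114],[-0.0341,0.0272,0.0756]],
  [1,[-0.0044,0.0156,0.027],[-0.0341,0.0272,0.0756]],
  [1,[-0.0161,0.025,0.053],[-0.0341,0.0272,0.0756]],
  [1,[-0.0317,0.0375,0.0877],[-0.0341,0.0272,0.0756]],
  [1,[-0.0435,0.0468,0.1136],[-0.0341,0.0272,0.0756]],
  [1,[-0.0435,0.0468,0.1136],[-0.0341,0.0272,0.0756]],
])

```text
time: 16.45
tool_pos: [0.4783, -0.3577, 0.2325]
tool_rot: [-174.3, -30.3, -50.1]
force: [1.4, -0.9, -0.3]
finger_gap: 0.196
grasp_force: 61.6
```

```bash
python3 - <<'E'
from h import *
from station import viewer,manip
red("w18")
s=manip.observe();p0,r0=s["tool_pos"],R.from_euler("xyz",s["tool_rot"],degrees=True)
print(p0,s["tool_rot"],s["joint_positions"].round(1),s["force"])
r=R.from_euler("xyz",[180,0,97.8],degrees=True);v=(r*r0.inv()).as_rotvec();print("to home",np.array([.4785,.0245,.021])-p0,v,np.linalg.norm(v)/np.radians(7.16))
up,l,n=frame(YAW)
def redpos(px,K,T,tag):
  px=px.astype(int);x,y=[int(a) for a in proj(K,T,S0)];w=px[y-8:y+9,x-8:x+9]
  m=(w[...,0]-(w[...,1]+w[...,2])/2).clip(25)-25.;
  if m.sum()==0:print(tag,"none");return
  vv,uu=np.mgrid[y-8:y+9,x-8:x+9];c=np.array([(uu*m).sum(),(vv*m).sum()])/m.sum()
  d=T[:3,:3]@np.array([(c[0]-K[0,2])/K[0,0],-(c[1]-K[1,2])/K[1,1],-1.]);o=T[:3,3];P=o+d*((S0-o)@n/(d@n))-S0
  print(tag,m.sum(),c,"red line centroid up %.1f left %.1f mm"%(1e3*P@up,1e3*P@l))
for nm in("top","side"):
  a=np.load(nm+"0.npz");redpos(a["px"],a["K"],a["T"],nm+" start")
  q=viewer.get_image(nm);redpos(q["pixels"],q["camera_matrix"],q["cam_to_world"],nm+" now")
E
```

```text
red slope 0.30 y0 -0.0007 w 0.0181 far 0.046860500551432545
[ 0.47819547 -0.35771546  0.23010982] [-174.30600286  -30.17119272  -50.08246497] [-51.7  -5.5 114.1   9.8  41.8  81.2] [-0.12791792  0.02891432 -1.31141344]
to home [ 3.04527285e-04  3.82215456e-01 -2.09109819e-01] [-0.39967432  0.58563872  2.47619668] 20.61132579423851
top start 302.5 [364.29090909 226.44793388] red line centroid up 3.8 left -0.7 mm
top now none
side start 1232.0 [299.35511364 219.36404221] red line centroid up -38.1 left 42.0 mm
side now 1285.5 [298.89342668 219.74017892] red line centroid up -38.8 left 40.5 mm
```

```bash
python3 - <<'E'
from h import *
from station import viewer,manip,nets
s=manip.observe();W=R.from_euler("xyz",s["tool_rot"],degrees=True);t0=s["tool_pos"]
q=viewer.get_image("side");K,T=q["camera_matrix"],q["cam_to_world"]
bb=[d for d in nets.look_for(q,"wrench")];print([(np.round(d["bbox"],1).tolist(),round(d["conf"],2)) for d in bb])
a=np.linspace(0,2*np.pi,60);ring=np.array([[.0275*np.cos(x),.0275*np.sin(x),z] for x in a for z in(0,.014)])
grip=np.array([[x,y,z] for x in(.085,.165) for y in(-.009,.009) for z in(0,.014)])
def bbox(pts,phi,L=.1113):
  # wrench->tool: x same, y,z flipped; pitch phi about tool y at grasp point
  w=pts-[L,0,0];w=w*[1,-1,-1]+[0,0,-.0072];g=np.array([0,0,-.0142]);w=R.from_euler("y",phi,degrees=True).apply(w-g)+g
  P=t0+W.apply(w);uv=np.array([proj(K,T,p) for p in P]);return np.r_[uv.min(0),uv.max(0)].round(1)
for phi in(-20,-15,-10,-5,0,5,10,15,20):print(phi,bbox(np.r_[ring,grip],phi),"ring",bbox(ring,phi))
px=q["pixels"].astype(int);m=(px[...,0]>120)&(px[...,1]<.35*px[...,0])&(px[...,2]<.4*px[...,0])
v,u=np.nonzero(m);k=(abs(u-320)<80)&(abs(v-200)<80);print("red px bbox",u[k].min(),v[k].min(),u[k].max(),v[k].max())
for phi in(-10,0,10):print("grip",phi,bbox(grip,phi))
g=(px.max(2)-px.min(2)<28)&(px.mean(2)>95);g[:, :230]=0;g[:,330:]=0;g[:150]=0;g[235:]=0
n,lab,st,ce=cv2.connectedComponentsWithStats(g.astype(np.uint8));print([(st[i].tolist()) for i in range(1,n) if st[i,4]>40])
d=np.load("w18.npz")["px"].astype(int);m=(d[...,0]>110)&(d[...,1]<.45*d[...,0])&(d[...,2]<.45*d[...,0]);print([ (r,np.nonzero(m[r,240:400])[0][[0,-1]]+240) for r in range(120,320,15) if m[r,240:400].any()])
for nm,px2 in(("start",np.load("side0.npz")["px"]),("now",q["pixels"])):
  x,y=[int(c) for c in proj(K,T,S0)];w=px2[y-7:y+8,x-8:x+9].astype(int);mm=(w[...,0]>1.7*w[...,1])&(w[...,0]>1.5*w[...,2]);vv,uu=np.nonzero(mm);print(nm,proj(K,T,S0),list(zip(uu+x-8,vv+y-7)))
E
```

```text
[([233.0, 299.7, 252.6, 348.4], 0.88), ([282.6, 164.1, 330.5, 211.2], 0.82)]
-20 [262.9 160.7 338.2 184.8] ring [262.9 160.7 287.5 178.2]
-15 [264.  164.4 338.  183. ] ring [264.  164.4 288.6 181.6]
-10 [265.5 168.1 337.7 185.2] ring [265.5 168.1 289.8 185.2]
-5 [267.3 169.2 337.2 188.8] ring [267.3 171.5 291.3 188.8]
0 [269.4 167.3 336.5 192.5] ring [269.4 174.9 292.9 192.5]
5 [271.7 165.5 335.7 196.2] ring [271.7 178.1 294.7 196.2]
10 [274.3 163.7 334.7 199.8] ring [274.3 181.1 296.8 199.8]
15 [277.1 162.  333.6 203.3] ring [277.1 184.  298.9 203.3]
20 [280.1 160.4 332.3 206.8] ring [280.1 186.8 301.3 206.8]
red px bbox 306 163 329 186
grip -10 [302.3 171.1 337.7 181.1]
grip 0 [302.7 167.3 336.5 182.8]
grip 10 [303.4 163.7 334.7 184.4]
[[252, 150, 30, 34, 631], [316, 150, 14, 19, 154], [310, 169, 8, 16, 46], [323, 182, 7, 17, 72], [283, 185, 26, 25, 166], [297, 222, 17, 11, 94]]
[(195, array([294, 338])), (210, array([293, 338])), (225, array([295, 336])), (240, array([296, 336])), (255, array([297, 335])), (270, array([300, 333])), (285, array([301, 332])), (300, array([302, 331]))]
start [304.00163676 225.79733271] []
now [304.00163676 225.79733271] [(np.int64(302), np.int64(227))]
```

```bash
cat > fit.py <<'E'
from h import *
from scipy.optimize import least_squares
a=np.linspace(0,2*np.pi,60);RING=np.array([[.0275*np.cos(x),.0275*np.sin(x),z] for x in a for z in(0,.014)])
GRIP=np.array([[x,y,z] for x in(.085,.165) for y in(-.009,.009) for z in(0,.014)]);ALL=np.r_[RING,GRIP]
def w2t(pts,phi,L,D):
  w=np.atleast_2d(pts)-[L,0,0.007];w=w*[1,-1,-1];return R.from_euler("y",phi,degrees=True).apply(w)+[0,0,-D-.007]
def fit(obs,state,K,T,x0=(22,.1113,.0072)):
  W=R.from_euler("xyz",state["tool_rot"],degrees=True)
  def f(x):
    uv=np.array([proj(K,T,state["tool_pos"]+W.apply(p)) for p in w2t(ALL,*x)]);r=np.r_[uv.min(0),uv.max(0)]-obs
    return np.r_[r,(x[1]-.1113)/.003,(x[2]-.0072)/.003]
  s=least_squares(f,x0,x_scale=(5,.01,.01));return s.x,f(s.x)
E
python3 - <<'E'
from fit import *
from station import viewer,manip,nets
s=manip.observe();K,T=(lambda q:(q["camera_matrix"],q["cam_to_world"]))(viewer.get_image("side"))
x,r=fit(np.array([282.6,164.1,330.5,211.2]),s,K,T);print("phi,L,D",x,"res",r.round(1))
phi,L,D=x
rt=R.from_euler("xyz",[180,0,97.8],degrees=True)*R.from_euler("y",-phi,degrees=True)
# home wrench origin
o=np.array([.4934,-.085,.030]);tcp=o-rt.apply(w2t([[0,0,0]],*x)[0])
r0=R.from_euler("xyz",s["tool_rot"],degrees=True);v=(rt*r0.inv()).as_rotvec()
print("home tcp",tcp,"shift to +0.1",tcp+[0,0,.1]-s["tool_pos"],"rot",v,np.degrees(np.linalg.norm(v))/7.16,rt.as_euler("xyz",degrees=True))
E
```

```text
phi,L,D [2.33856160e+01 1.14385173e-01 3.18273941e-03] res [-0.6 -1.4  0.7  0.2  1.  -1.3]
home tcp [0.47842467 0.02432255 0.02765373] shift to +0.1 [ 0.00192626  0.37993576 -0.09526987] rot [-0.61340414  1.05163555  2.33885193] 21.099780238143932 [180.          23.38561599  97.8       ]
```

Emit:
send_rows([
  [1,[0,0.018,0.01],[-0.029,0.0496,0.1104]],
  [1,[0,0.036,0.02],[-0.0579,0.0993,0.2208]],
  [1,[0,0.054,0.03],[-0.0869,0.1489,0.3312]],
  [1,[0,0.072,0.04],[-0.1158,0.1986,0.4416]],
  [1,[0,0.09,0.04],[-0.1448,0.2482,0.552]],
  [1,[0,0.108,0.04],[-0.1737,0.2978,0.6624]],
  [1,[0,0.126,0.04],[-0.2027,0.3475,0.7728]],
  [1,[0,0.144,0.04],[-0.2316,0.3971,0.8832]],
  [1,[0,0.162,0.04],[-0.2606,0.4468,0.9936]],
  [1,[0,0.18,0.04],[-0.2895,0.4964,1.104]],
  [1,[0,0.198,0.04],[-0.3185,0.546,1.2144]],
  [1,[0,0.216,0.04],[-0.3474,0.5957,1.3248]],
])

```text
time: 17.75
tool_pos: [0.4766, -0.1388, 0.2627]
tool_rot: [162.9, -0.0, 35.1]
force: [-0.3, -0.4, -1.8]
finger_gap: 0.195
grasp_force: 61.4
```

Emit:
send_rows([
  [1,[0,0.018,0],[-0.029,0.0496,0.1104]],
  [1,[0,0.036,0],[-0.0579,0.0993,0.2208]],
  [1,[0,0.054,0],[-0.0869,0.1489,0.3312]],
  [1,[0,0.072,0],[-0.1158,0.1986,0.4416]],
  [1,[0.001,0.09,0],[-0.1448,0.2482,0.552]],
  [1,[0.002,0.108,0],[-0.1737,0.2978,0.6624]],
  [1,[0.002,0.126,-0.02],[-0.2027,0.3475,0.7728]],
  [1,[0.002,0.144,-0.05],[-0.2316,0.3971,0.8832]],
  [1,[0.002,0.162,-0.08],[-0.266,0.456,1.0141]],
  [1,[0.002,0.164,-0.11],[-0.266,0.456,1.0141]],
  [1,[0.002,0.164,-0.135],[-0.266,0.456,1.0141]],
  [1,[0.002,0.164,-0.135],[-0.266,0.456,1.0141]],
])

```text
time: 18.75
tool_pos: [0.4741, 0.0251, 0.1222]
tool_rot: [-179.2, 23.2, 98.2]
force: [-1.5, -0.1, -2.6]
finger_gap: 0.195
grasp_force: 61.5
```

```bash
cat > now.py <<'E'
from fit import *
from station import viewer,manip,nets
up,l,n=frame(YAW)
s=manip.observe();print(s["tool_pos"],s["tool_rot"],s["joint_positions"].round(0))
t=viewer.get_image("top")
for nm,px,K,T in(("start",*[np.load("top0.npz")[k] for k in("px","K","T")]),("now",t["pixels"],t["camera_matrix"],t["cam_to_world"])):
  x,y=[int(c) for c in proj(K,T,S0)];w=px[y-7:y+8,x-7:x+8].astype(int);m=(w[...,0]-(w[...,1]+w[...,2])/2).clip(12)-12.
  br=w.mean(2);vv,uu=np.mgrid[y-7:y+8,x-7:x+8];c=np.array([(uu*m).sum(),(vv*m).sum()])/max(m.sum(),1)
  d=T[:3,:3]@np.array([(c[0]-K[0,2])/K[0,0],-(c[1]-K[1,2])/K[1,1],-1.]);o=T[:3,3];P=o+d*((S0-o)@n/(d@n))-S0
  print(nm,m.sum(),m.max(),c,"red up %.1f left %.1f mm"%(1e3*P@up,1e3*P@l))
q=viewer.get_image("side");b=[d["bbox"] for d in nets.look_for(q,"wrench") if d["bbox"][1]<260];print(b)
if b:
  x,r=fit(np.array(b[0]),s,q["camera_matrix"],q["cam_to_world"]);print("phi,L,D",x,r.round(1))
  W=R.from_euler("xyz",s["tool_rot"],degrees=True);P=s["tool_pos"]+W.apply(w2t([[0,0,0],[.1,0,0]],*x));print("wrench",P)
print("top wrench",[d["bbox"] for d in nets.look_for(t,"wrench")])
E
python3 now.py
```

```text
[0.47414176 0.0250769  0.12216623] [-179.24975729   23.196884     98.1603767 ] [  4.   9. 111. -27.  62.   9.]
start 797.0 61.0 [363.78732748 226.91217064] red up 2.1 left -0.4 mm
now 536.5 49.0 [364.40354147 229.42031687] red up -2.0 left -5.1 mm
[[277.7, 134.2, 308.8, 166.0]]
phi,L,D [2.10637942e+01 1.17204330e-01 2.11051669e-03] [-2.6 -0.8 -1.9 -0.3  2.  -1.7]
wrench [[ 0.48978159 -0.08763816  0.12791063]
 [ 0.47606299  0.01134631  0.12418571]]
top wrench [[417.1, 291.4, 474.2, 305.0], [191.8, 198.7, 273.8, 224.0]]
```

Emit:
send_rows([
  [1,[0.003,0.002,-0.03],[0,0,0]],
  [1,[0.003,0.002,-0.06],[0,0,0]],
  [1,[0.003,0.002,-0.075],[0,0,0]],
  [1,[0.003,0.002,-0.08],[0,0,0]],
  [1,[0.003,0.002,-0.08],[0,0,0]],
  [1,[0.003,0.002,-0.08],[0,0,0]],
])

```text
time: 19.45
tool_pos: [0.482, 0.0262, 0.0501]
tool_rot: [180.0, 23.3, 97.7]
force: [-2.1, -1.2, -2.9]
finger_gap: 0.195
grasp_force: 61.5
```

```bash
python3 now.py; python3 -c "
from station import manip;print(manip.observe()['force'])"
```

```text
[0.48202808 0.02618137 0.05014706] [179.95202658  23.32545111  97.71127258] [  4.  17. 112. -29.  53.  15.]
start 797.0 61.0 [363.78732748 226.91217064] red up 2.1 left -0.4 mm
now 828.0 60.5 [363.93719807 228.90096618] red up -1.7 left -3.5 mm
[[283.0, 157.7, 310.8, 175.8]]
phi,L,D [6.44338826e+00 1.17380866e-01 2.55692452e-03] [-4.4 -0.5 -1.8 -0.1  2.  -1.5]
wrench [[ 0.4968734  -0.08338854  0.08631229]
 [ 0.48402423  0.01143531  0.05727202]]
top wrench [[200.8, 201.3, 275.5, 222.3], [416.5, 289.8, 475.3, 305.4]]
[-1.69084449 -1.97505721 -2.73605181]
```

Emit:
send_rows([
  [1,[-0.004,0,-0.004],[0,0,0]],
  [1,[-0.004,0,-0.008],[0,0,0]],
  [1,[-0.004,0,-0.012],[0,0,0]],
  [1,[-0.004,0,-0.015],[0,0,0]],
  [1,[-0.004,0,-0.017],[0,0,0]],
  [1,[-0.004,0,-0.017],[0,0,0]],
])

```text
time: 20.15
tool_pos: [0.4773, 0.0264, 0.0314]
tool_rot: [-179.9, 23.3, 97.8]
force: [0.2, 0.3, -1.7]
finger_gap: 0.192
grasp_force: 61.6
```

Emit:
send_rows([
  [1,[0,0,-0.001],[0,0,0]],
  [1,[0,0,-0.002],[0,0,0]],
  [1,[0,0,-0.003],[0,0,0]],
  [1,[0,0,-0.003],[0,0,0]],
])

```text
time: 20.48
tool_pos: [0.4775, 0.0263, 0.0289]
tool_rot: [-180.0, 23.3, 97.8]
force: [0.9, 0.1, -2.5]
finger_gap: 0.191
grasp_force: 61.6
```

Emit:
send_rows([
  [1,[0,0,-0.001],[0,0,0]],
  [1,[0,0,-0.002],[0,0,0]],
  [1,[0,0,-0.003],[0,0,0]],
  [1,[0,0,-0.003],[0,0,0]],
])

```text
time: 20.82
tool_pos: [0.4774, 0.0263, 0.0258]
tool_rot: [-180.0, 23.3, 97.8]
force: [0.1, -0.5, -1.4]
finger_gap: 0.196
grasp_force: 61.6
```

Emit:
send_rows([
  [1,[0,0,-0.001],[0,0,0]],
  [1,[0,0,-0.002],[0,0,0]],
  [1,[0,0,-0.003],[0,0,0]],
  [1,[0,0,-0.003],[0,0,0]],
])

```text
time: 21.15
tool_pos: [0.4774, 0.0263, 0.0228]
tool_rot: [-180.0, 23.3, 97.8]
force: [0.5, -0.2, -1.9]
finger_gap: 0.195
grasp_force: 61.6
```

Emit:
send_rows([
  [1,[0,0,-0.001],[0,0,0]],
  [1,[0,0,-0.002],[0,0,0]],
  [1,[0,0,-0.003],[0,0,0]],
  [1,[0,0,-0.003],[0,0,0]],
])

```text
time: 21.48
tool_pos: [0.4774, 0.0263, 0.0198]
tool_rot: [-180.0, 23.3, 97.8]
force: [-0.1, -0.4, -1.1]
finger_gap: 0.194
grasp_force: 61.6
```

```bash
python3 - <<'E'
from fit import *
from station import viewer,manip,nets
s=manip.observe();W=R.from_euler("xyz",s["tool_rot"],degrees=True);t0=s["tool_pos"];print(s["force"],t0)
for nm in("side","top"):
  q=viewer.get_image(nm);K,T=q["camera_matrix"],q["cam_to_world"];print(nm,[np.round(d["bbox"],1).tolist() for d in nets.look_for(q,"wrench")])
  x=(22,.1155,.005)
  for tag,pts in(("all",ALL),("ring",RING),("grip",GRIP)):
    uv=np.array([proj(K,T,t0+W.apply(p)) for p in w2t(pts,*x)]);print(tag,np.r_[uv.min(0),uv.max(0)].round(1))
  px=q["pixels"].astype(int);m=(px[...,0]>120)&(px[...,1]<.35*px[...,0])&(px[...,2]<.4*px[...,0]);v,u=np.nonzero(m)
  k=(u<320)&(v<260)&(u>180);print("red",u[k].min(),v[k].min(),u[k].max(),v[k].max(),"n",k.sum(), "c",u[k].mean(),v[k].mean())
  p0=np.load(nm+"0.npz")["px"].astype(int);m=(p0[...,0]>120)&(p0[...,1]<.35*p0[...,0])&(p0[...,2]<.4*p0[...,0]);v,u=np.nonzero(m);k=(u<320)&(v<260)&(u>180);print("red start",u[k].min(),v[k].min(),u[k].max(),v[k].max(),k.sum())
  cv2.imwrite(f"pics/z{nm}.png",q["pixels"][:,:,::-1])
  # ring search: template from start image
  c=proj(K,T,[.4934,-.085,.037]);cx,cy=[int(round(a)) for a in c];a0=np.load(nm+"0.npz")["px"]
  t=a0[cy-12:cy+13,cx-13:cx+10];r=cv2.matchTemplate(q["pixels"][cy-32:cy+33,cx-33:cx+30],t,cv2.TM_CCOEFF_NORMED);_,mx,_,loc=cv2.minMaxLoc(r);print("ring template shift",loc[0]-20,loc[1]-20,mx)
E
```

```text
[-0.08236125 -0.41302888 -1.07463472] [0.47738532 0.02633444 0.01977152]
side [[356.2, 204.9, 370.6, 220.2], [282.5, 167.0, 306.9, 186.3]]
all [277.  161.1 307.6 195.8]
ring [288.5 181.8 307.6 195.8]
grip [277.  161.1 291.1 177.8]
red 283 166 288 174 n 29 c 285.3103448275862 169.89655172413794
red start 278 161 289 176 85
ring template shift -2 -6 0.5781639814376831
top [[205.4, 200.5, 276.2, 223.5], [417.5, 291.1, 475.1, 306.1]]
all [195.3 202.8 276.5 229. ]
ring [252.7 202.8 276.5 226.2]
grip [195.3 216.  230.8 229. ]
red 204 216 227 224 n 137 c 217.17518248175182 221.20437956204378
red start 197 216 229 228 273
ring template shift -4 0 0.8576176762580872
```

```bash
python3 - <<'E'
from fit import *
from station import manip,viewer
red("w20")
d=np.load("w20.npz")["px"].astype(int);m=(d[...,0]>110)&(d[...,1]<.45*d[...,0])&(d[...,2]<.45*d[...,0]);print([ (r,(np.nonzero(m[r,240:400])[0][[0,-1]]+240).tolist()) for r in range(120,320,12) if m[r,240:400].any()])
for f in("w15","w18"):
  d=np.load(f+".npz")["px"].astype(int);m=(d[...,0]>110)&(d[...,1]<.45*d[...,0])&(d[...,2]<.45*d[...,0]);print(f,np.nonzero(m[:,318])[0].min(),[ (r,(np.nonzero(m[r,240:400])[0][[0,-1]]+240).tolist()) for r in range(120,320,24) if m[r,240:400].any()])
# model: far-end row and width vs phi
s=manip.observe();TC=np.linalg.inv(np.block([[R.from_euler("xyz",s["tool_rot"],degrees=True).as_matrix(),s["tool_pos"][:,None]],[np.zeros((1,3)),1]]))@np.load("w20.npz")["T"];K=np.load("w20.npz")["K"]
for phi in(0,5,10,15,20,25):
  P=w2t([[.165,.009,.014],[.165,-.009,.014],[.165,0,0]],phi,.1145,.0045);print(phi,[wproj(K,TC,p).round(1).tolist() for p in P])
q=viewer.get_image("side");K,T=q["camera_matrix"],q["cam_to_world"];W=R.from_euler("xyz",s["tool_rot"],degrees=True)
for phi in(0,5,10,15,20):
  uv=np.array([proj(K,T,s["tool_pos"]+W.apply(p)) for p in w2t(RING,phi,.1145,.0045)]);print(phi,"ring side",np.r_[uv.min(0),uv.max(0)].round(1),(s["tool_pos"]+W.apply(w2t([[0,0,0]],phi,.1145,.0045)))[0].round(4))
E
```

```text
red slope -0.71 y0 0.0002 w 0.0176 far 0.04970889769455833
[(180, [296, 337]), (192, [294, 339]), (204, [294, 338]), (216, [295, 338]), (228, [295, 338]), (240, [296, 336]), (252, [297, 336]), (264, [298, 334]), (276, [299, 333]), (288, [299, 334]), (300, [299, 334]), (312, [300, 333])]
w15 162 [(168, [296, 334]), (192, [296, 335]), (216, [296, 335]), (240, [297, 334]), (264, [299, 334]), (288, [300, 333]), (312, [301, 333])]
w18 183 [(192, [294, 338]), (216, [294, 337]), (240, [296, 336]), (264, [298, 334]), (288, [301, 332])]
0 [[294.2, 172.1], [337.6, 172.1], [316.0, 164.5]]
5 [[293.5, 176.7], [338.3, 176.8], [316.0, 165.8]]
10 [[292.7, 182.6], [339.0, 182.6], [315.9, 168.1]]
15 [[292.0, 189.6], [339.6, 189.6], [315.9, 171.5]]
20 [[291.3, 197.8], [340.2, 197.9], [315.9, 175.9]]
25 [[290.6, 207.2], [340.8, 207.3], [315.8, 181.6]]
0 ring side [286.8 170.1 306.5 179. ] [ 0.4916 -0.076   0.0695]
5 ring side [287.4 173.  307.  182.9] [ 0.492 -0.079  0.06 ]
10 ring side [287.8 175.7 307.3 186.8] [ 0.4923 -0.0811  0.0502]
15 ring side [288.2 178.3 307.5 190.7] [ 0.4925 -0.0824  0.0403]
20 ring side [288.4 180.8 307.5 194.3] [ 0.4926 -0.0828  0.0303]
```

Emit:
send_rows([
  [1,[0,0,0.004],[0,0,0]],
  [1,[0,0,0.007],[0,0,0]],
  [1,[0,0,0.007],[0.043,0.006,0]],
  [1,[0,0,0.007],[0.086,0.012,0]],
  [1,[0,0,0.007],[0.086,0.012,0]],
  [1,[0,0,0.007],[0.086,0.012,0]],
])

```text
time: 22.28
tool_pos: [0.478, 0.0258, 0.0276]
tool_rot: [180.0, 18.4, 97.7]
force: [0.1, -0.6, -1.4]
finger_gap: 0.193
grasp_force: 61.6
```

Emit:
send_rows([
  [1,[0,0,0],[0.022,0.003,0]],
  [1,[0,0,0],[0.043,0.006,0]],
  [1,[0,0,0],[0.065,0.009,0]],
  [1,[0,0,0],[0.086,0.012,0]],
  [1,[0,0,0],[0.086,0.012,0]],
  [1,[0,0,0],[0.086,0.012,0]],
])

```text
time: 22.78
tool_pos: [0.4774, 0.0262, 0.027]
tool_rot: [-179.9, 13.5, 97.8]
force: [0.0, 0.3, -1.7]
finger_gap: 0.194
grasp_force: 61.6
```

```bash
cat > ringchk.py <<'E'
from fit import *
from station import manip,viewer,nets
s=manip.observe();W=R.from_euler("xyz",s["tool_rot"],degrees=True);print(s["tool_pos"],s["tool_rot"],s["force"],s["wrist_torque"])
for nm in("side","top"):
  q=viewer.get_image(nm);K,T=q["camera_matrix"],q["cam_to_world"];print(nm,[np.round(d["bbox"],1).tolist() for d in nets.look_for(q,"wrench")])
  for phi in(5,10,15,20):
    uv=np.array([proj(K,T,s["tool_pos"]+W.apply(p)) for p in w2t(RING,phi,.1145,.0045)]);print(phi,np.r_[uv.min(0),uv.max(0)].round(1),(s["tool_pos"]+W.apply(w2t([[0,0,0]],phi,.1145,.0045)))[0].round(4))
  c=proj(K,T,[.4934,-.085,.037]);cx,cy=[int(round(a)) for a in c];a0=np.load(nm+"0.npz")["px"]
  t=a0[cy-12:cy+13,cx-13:cx+10];r=cv2.matchTemplate(q["pixels"][cy-32:cy+33,cx-33:cx+30],t,cv2.TM_CCOEFF_NORMED);_,mx,_,loc=cv2.minMaxLoc(r);print("ring template shift",loc[0]-20,loc[1]-20,mx)
E
python3 ringchk.py
```

```text
[0.47739091 0.02622853 0.02700358] [-179.94716957   13.45481168   97.79917394] [ 0.03036391  0.31642768 -1.68332739] [ 0.24824038  0.05539081 -0.00580601]
side [[281.7, 163.1, 309.4, 193.5], [233.7, 297.5, 253.0, 349.3]]
5 [288.3 176.4 307.6 188.7] [ 0.4925 -0.0843  0.0481]
10 [288.5 178.9 307.7 192.4] [ 0.4926 -0.0848  0.0381]
15 [288.7 181.2 307.7 195.9] [ 0.4925 -0.0843  0.0281]
20 [288.7 183.5 307.7 199.1] [ 0.4923 -0.083   0.0182]
ring template shift -1 -3 0.8143709301948547
top [[207.5, 202.7, 279.2, 226.4], [415.6, 292.3, 477.5, 305.6]]
5 [251.2 201.8 275.7 225.6] [ 0.4925 -0.0843  0.0481]
10 [252.3 202.2 276.5 225.8] [ 0.4926 -0.0848  0.0381]
15 [253.2 202.6 276.8 226.1] [ 0.4925 -0.0843  0.0281]
20 [253.7 203.1 276.8 226.4] [ 0.4923 -0.083   0.0182]
ring template shift -1 0 0.9433876276016235
```

Emit:
send_rows([
  [1,[0,0,0],[0.02,0.003,0]],
  [1,[0,0,0],[0.04,0.006,0]],
  [1,[0,0,0],[0.06,0.008,0]],
  [1,[0,0,0],[0.06,0.008,0]],
])

```text
time: 23.32
tool_pos: [0.4777, 0.0262, 0.0271]
tool_rot: [-180.0, 9.9, 97.8]
force: [-0.6, -0.3, -0.9]
finger_gap: 0.189
grasp_force: 61.6
```

Emit:
send_rows([
  [1,[0,0,0],[0.02,0.003,0]],
  [1,[0,0,0],[0.04,0.006,0]],
  [1,[0,0,0],[0.04,0.006,0]],
])

```text
time: 23.57
tool_pos: [0.4777, 0.0261, 0.0272]
tool_rot: [-180.0, 7.6, 97.8]
force: [0.1, 1.1, 0.3]
finger_gap: 0.192
grasp_force: 61.8
```

```bash
python3 ringchk.py
```

```text
[0.47773164 0.02613261 0.02720313] [-179.95741682    7.61062353   97.79283312] [0.08684704 1.06768328 0.26109355] [ 0.08526494  0.04821528 -0.03073301]
side [[235.5, 297.1, 254.0, 349.6], [282.8, 163.7, 309.5, 197.0]]
5 [288.8 179.3 308.  193.1] [ 0.4931 -0.086   0.0368]
10 [289.  181.7 308.  196.5] [ 0.493  -0.0854  0.0268]
15 [288.9 183.9 307.9 199.7] [ 0.4928 -0.084   0.0169]
20 [288.7 186.  307.8 202.7] [ 0.4925 -0.0817  0.0072]
ring template shift 0 0 0.952730119228363
top [[417.9, 294.3, 477.0, 306.2]]
5 [253.  202.  277.1 225.6] [ 0.4931 -0.086   0.0368]
10 [253.8 202.5 277.4 225.9] [ 0.493  -0.0854  0.0268]
15 [254.2 203.  277.3 226.2] [ 0.4928 -0.084   0.0169]
20 [254.1 203.5 277.2 226.6] [ 0.4925 -0.0817  0.0072]
ring template shift 1 0 0.9813674092292786
```

Emit:
send_rows([
  [0.7,[0,0,0],[0,0,0]],
  [0.5,[0,0,0],[0,0,0]],
  [0.3,[0,0,0],[0,0,0]],
  [0.3,[0,0,0],[0,0,0]],
  [0.3,[0,0,0],[0,0,0]],
  [0.3,[0,0.001,0.01],[0,0,0]],
  [0.3,[0,0.004,0.03],[0,0,0]],
  [0.3,[0,0.008,0.06],[0,0,0]],
  [0.3,[0,0.013,0.1],[0,0,0]],
  [0.3,[0,0.015,0.14],[0,0,0]],
  [0.3,[0,0.015,0.18],[0,0,0]],
  [0.3,[0,0.015,0.2],[0,0,0]],
])

```text
time: 24.77
tool_pos: [0.4795, 0.0415, 0.2333]
tool_rot: [179.6, 7.7, 97.8]
force: [0.2, -0.0, 1.0]
finger_gap: 0.697
grasp_force: 0.0
```

```bash
python3 - <<'E'
from fit import *
from station import manip,viewer,nets
for nm in("side","top"):
  q=viewer.get_image(nm);K,T=q["camera_matrix"],q["cam_to_world"];print(nm,[np.round(d["bbox"],1).tolist() for d in nets.look_for(q,"wrench")])
  for tag,px in(("0",np.load(nm+"0.npz")["px"]),("now",q["pixels"])):
    px=px.astype(int);m=(px[...,0]>120)&(px[...,1]<.35*px[...,0])&(px[...,2]<.4*px[...,0]);v,u=np.nonzero(m);k=(u<320)&(v<260)&(u>180);print("red",tag,u[k].mean(),v[k].mean(),k.sum())
  c=proj(K,T,[.4934,-.085,.037]);cx,cy=[int(round(a)) for a in c];a0=np.load(nm+"0.npz")["px"]
  t=a0[cy-12:cy+13,cx-13:cx+10];r=cv2.matchTemplate(q["pixels"][cy-32:cy+33,cx-33:cx+30],t,cv2.TM_CCOEFF_NORMED);_,mx,_,loc=cv2.minMaxLoc(r);print("ring shift",loc[0]-20,loc[1]-20,mx)
s=manip.observe();r0=R.from_euler("xyz",s["tool_rot"],degrees=True);rt=R.from_euler("xyz",[180,0,20],degrees=True)
print(s["tool_pos"],s["tool_rot"],(rt*r0.inv()).as_rotvec())
E
```

```text
side [[234.5, 295.0, 253.9, 348.5], [276.1, 159.7, 308.2, 195.6]]
red 0 283.43529411764706 167.6705882352941 85
red now 283.67469879518075 167.87951807228916 83
ring shift 0 0 0.9757236242294312
top [[418.2, 292.9, 475.5, 306.5], [197.2, 201.6, 280.6, 227.6]]
red 0 212.84249084249083 222.04761904761904 273
red now 213.29893238434164 221.9288256227758 281
ring shift 1 0 0.979528546333313
[0.47758191 0.04146934 0.22772744] [179.9599699    7.60632598  97.81359478] [ 0.12329119 -0.07347331 -1.35602343]
```

Emit:
send_rows([
  [0.3,[-0.007,-0.033,0.01],[0.0103,-0.0061,-0.113]],
  [0.3,[-0.014,-0.065,0.02],[0.0205,-0.0122,-0.226]],
  [0.3,[-0.021,-0.098,0.03],[0.0308,-0.0184,-0.339]],
  [0.3,[-0.028,-0.13,0.03],[0.0411,-0.0245,-0.452]],
  [0.3,[-0.035,-0.163,0.03],[0.0514,-0.0306,-0.565]],
  [0.3,[-0.042,-0.195,0.03],[0.0616,-0.0367,-0.678]],
  [0.3,[-0.049,-0.228,0.03],[0.0719,-0.0429,-0.791]],
  [0.3,[-0.055,-0.26,0.03],[0.0822,-0.049,-0.904]],
  [0.3,[-0.062,-0.293,0.03],[0.0925,-0.0551,-1.017]],
  [0.3,[-0.069,-0.325,0.03],[0.1027,-0.0612,-1.13]],
  [0.3,[-0.076,-0.358,0.03],[0.113,-0.0674,-1.243]],
  [0.3,[-0.083,-0.39,0.03],[0.1233,-0.0735,-1.356]],
])

```text
time: 25.97
tool_pos: [0.3931, -0.3494, 0.2547]
tool_rot: [-179.7, 0.0, 19.7]
force: [0.3, -0.1, 0.5]
finger_gap: 0.698
grasp_force: 0.0
```

Emit:
send_rows([
  [0.3,[0,0,0],[0,0,0]],
  [0.3,[0,0,0],[0,0,0]],
])

```text
time: 26.13
tool_pos: [0.393, -0.3493, 0.2546]
tool_rot: [-179.7, 0.1, 19.8]
force: [-0.1, -0.1, -1.1]
finger_gap: 0.699
grasp_force: 0.0
```

```bash
python3 - <<'E'
from h import *
p,K,T=grab("w30")
up,l,n=frame(YAW)
for nm in("w1","w30"):
  d=np.load(nm+".npz");r=rect(d["K"],d["T"],d["px"],S0,YAW,half=.03,N=300).astype(int);cv2.imwrite(f"pics/r_{nm}.png",r[:,:,::-1].astype(np.uint8))
  m=(r[...,0]-(r[...,1]+r[...,2])/2);g=r[90:230,80:230];mm=m.copy();mm[:80]=0;mm[230:]=0;mm[:,:80]=0;mm[:,220:]=0
  k=mm>30;k=k&(mm>.5*mm.max());v,u=np.nonzero(k);P=np.c_[(150-v)*.2,(150-u)*.2]  # up,left mm
  w,V=np.linalg.eigh(np.cov(P.T));c=P.mean(0);e=V[:,1];print(nm,len(u),mm.max(),"centroid up,left",c.round(2),"axis cw deg (mod 180)",np.degrees(np.arctan2(-e[1],e[0]))%180,"len",np.sqrt(12*w).round(1))
  # head silhouette: bright grey
  b=((r.max(2)-r.min(2)<45)&(r.mean(2)>130))|k;v,u=np.nonzero(b);(cx,cy),sz,an=cv2.minAreaRect(np.c_[u,v].astype(np.float32));print("head c up,left",(150-v.mean())*.2,(150-u.mean())*.2,sz,an)
E
```

```text
w1 898 103.5 centroid up,left [ 4.05 -1.16] axis cw deg (mod 180) 5.009302716662859 len [3.9 8.9]
head c up,left 3.0494045240188656 0.18467748381424373 (150.36326599121094, 182.1806640625) 1.1233028173446655
w30 901 97.5 centroid up,left [-2.66 -6.45] axis cw deg (mod 180) 96.37249668078798 len [3.8 9.1]
head c up,left 1.8103289298696668 0.8858764074829311 (148.42153930664062, 169.34042358398438) 5.877392768859863
```

```bash
python3 -c "
from station import manip;print(manip.sign_off())"
```

```text
the job is handed in; nothing more can be done
None
```

The clamp screw is at its stop: its red line turned from about 5° to 96°, and the torque rose to 2.3 N m against the stop. The wrench is back on its rest at its starting position and released, the gripper is clear of everything, and the job was handed in at about 26 s; sign-off returned no verdict.

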